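# Set up gears for a silhouette shot on the backlight stage

## Task

Set up the silhouette shot of the pinion gears: put the calibration target from the stage back into its open case, slide the stage's end stop out to its tape mark and tighten its clamp knob, stand every gear in the tray while the tray is still on the table, one to a compartment, then carry the tray level onto the stage and leave it squarely across the lit window with one end up against the stop's middle. For the light, pull the ring light's fader (the right one) fully down and set the backlight's fader (the left one) to the tape mark beside it; leave the other things on the bench alone.

Things in the scene. Friction and masses are not known exactly. Their poses are not given: they have to be found in the camera images.
- stage: backlight stage: flat black round plate, 310 mm across, 30 mm high, fixed to the table; a lit white round window 144 mm across is flush in the middle of its top. Origin: centre of its underside (on the table). Its y axis is the direction in which the end stop slides outwards, away from the window; z up
- stop_face (a point): end stop: aluminium angle on the stage, slotted foot 70 x 70 mm, 6 mm thick, with an upright rib along its inner edge, 70 mm wide (x), 9 mm thick (y), top 24 mm above the stage. This point: bottom middle of the rib's window-side face (the tray's end goes against it), at stage-top height, 30 mm above the table; axes as the stage's; the rib runs from here to +9 mm in y
- stop (a joint): travel of the end stop along stage y, 0 (nearest the window) to 0.030 m. Drag about 8 N; it stays where it is left, clamped or not. Pinch the rib across its 9 mm from above, best 17 mm to the -x side of its middle, away from the clamp knob: there the foot behind the rib is bare for 14 mm or more before the low head (11 mm above the stage) of a guide bolt
- stop_mark: strip of white tape stuck on the stage beside the stop (on its -x side), 24 mm long in stage x, 5 mm wide in y; origin at its middle, axes as the stage's. The stop is at the mark when its tray-side face is in line with the tape's long middle line, i.e. the same stage y
- clamp_knob_grip (a point): middle of the black T-shaped clamp knob, on a bolt through a slot of the stop into the stage, so it does not travel with the stop. Its bar is 40 mm long, 10 mm thick, 18 mm high; this point is 61 mm above the table, the bar's top 70 mm. This frame's x axis runs along the bar and turns with it, z up
- clamp_knob (a joint): turn of the clamp knob, rad; starts slack at 0 to 0.25 and grows as it is turned clockwise seen from above, up to the hard stop at 1.5, where it is tight (from 1.25 it counts as tight). Takes about 0.1 Nm and stays where it is left
- controller: light controller, a grey box 150 mm (x) by 136 mm (y), 50 mm high, dark top panel, fixed to the table; two faders slide along its x axis. Origin: centre of its underside; x points away from the robot's side (brighter), z up
- backlight_fader (a joint): position of the backlight's fader along controller x, 0 to 0.060 m, 0 = fully down (robot's end, off). It is the left one (controller y = +33 mm), with the tape mark beside its slot. Drag about 1.5 N, stays where it is left
- backlight_fader_top (a point): centre of the top of that fader's white cap: 22 mm along x, 12 mm wide in y, 16 mm high, its top 74.5 mm above the table, on a thin stem; a black line across the middle of the cap. Axes as the controller's. Pinch it across y
- ring_fader (a joint): position of the ring light's fader along controller x, 0 to 0.060 m, 0 = fully down (off). It is the right one; its cap is the same as the other's, its middle at controller x = -30 mm + this value, y = -33 mm. Drag about 1.5 N
- target: calibration target: square aluminium frame 50 x 50 mm, 14 mm high, 80 g, white top with black dots; starts on the stage's lit window. Origin: centre of its underside, x and y along its sides, z up
- case: the target's open case: shallow black square dish fixed to the table, 64 x 64 mm inside, 74 x 74 mm outside, rim 7 mm high, grey floor 3 mm above the table. Origin: centre of its underside, x and y along its sides. The target lies in it any way round
- fader_mark: strip of white tape on the controller's panel beside the backlight fader's slot (on its +y side), 5 mm wide along x, 14 mm long in y; origin at its middle, axes as the controller's. The fader is at the mark when the middle line of its cap has the same controller x
- tray: specimen tray, white plastic rim with clear floor, 150 g, 42 mm (x) by 148 mm (y) outside, 18 mm high, walls 3 mm, floor 3 mm. Four compartments in a row along y, centred at y = -54, -18, +18 and +54 mm, each 34 mm (y) by 36 mm (x); dividers 2 mm thick, 15 mm high. Origin: centre of its underside. Starts on the table; it may lie on the stage either way round
- gear1: steel pinion gear, standing on its toothed face: disc 27 mm across, 12 mm thick, with a hub 12 mm in diameter upwards from it, 40 mm high in all, about 50 g. Origin: centre of its underside, z up along the hub. All gears are alike; two to four are present (None if absent)
- gear2: steel pinion gear, standing on its toothed face: disc 27 mm across, 12 mm thick, with a hub 12 mm in diameter upwards from it, 40 mm high in all, about 50 g. Origin: centre of its underside, z up along the hub. All gears are alike; two to four are present (None if absent)
- gear3: steel pinion gear, standing on its toothed face: disc 27 mm across, 12 mm thick, with a hub 12 mm in diameter upwards from it, 40 mm high in all, about 50 g. Origin: centre of its underside, z up along the hub. All gears are alike; two to four are present (None if absent)
- gear4: steel pinion gear, standing on its toothed face: disc 27 mm across, 12 mm thick, with a hub 12 mm in diameter upwards from it, 40 mm high in all, about 50 g. Origin: centre of its underside, z up along the hub. All gears are alike; two to four are present (None if absent)
- beaker: empty glass beaker, 68 mm across, 85 mm high; not part of the job, leave it where it is. Origin: underside, about the middle
- lens: black camera lens standing on end, 62 mm across, 58 mm high; not part of the job, leave it where it is. Origin: underside, about the middle
- screwdriver: screwdriver lying flat, 160 mm; not part of the job, leave it where it is. Origin: underside, about the middle
- jar: small jar, 48 mm across, 70 mm high; not part of the job, leave it where it is. Origin: underside, about the middle
- slide_box: white slide box, 85 x 35 mm, 30 mm high; not part of the job, leave it where it is. Origin: underside, about the middle
- caliper: steel caliper lying flat, 150 mm long, 12 mm high; not part of the job, leave it where it is. Origin: underside, about the middle
Things that resemble listed ones, but are neither listed nor needed, are in the scene too. Of the things shaped like the target, the aluminium one is meant.

How it is judged (in metres and radians):
On the way, in this order (a step that is already met when the one before it is completed fails the run):
1. the end stop stands at its tape mark, within 4 mm (y of stop_face in the frame of stop_mark between -0.004 and 0.004 m), for 0.2 s.
2. the clamp knob is tight (1.25 rad or more) with the stop at its mark (all of step 1 and value of joint clamp_knob above 1.25 rad), for 0.2 s.
3. every gear stands in a compartment of the tray, the tray on the table (x of gear1 in the frame of tray between -0.012 and 0.012 m and y of gear1 in the frame of tray between -0.066 and 0.066 m and z of gear1 in the frame of tray between -0.001 and 0.007 m and angle between each of gear1, gear2, gear3, gear4's own z axis and vertical below 0.15 rad and x of gear2 in the frame of tray between -0.012 and 0.012 m and y of gear2 in the frame of tray between -0.066 and 0.066 m and z of gear2 in the frame of tray between -0.001 and 0.007 m and x of gear3 in the frame of tray between -0.012 and 0.012 m and y of gear3 in the frame of tray between -0.066 and 0.066 m and z of gear3 in the frame of tray between -0.001 and 0.007 m and x of gear4 in the frame of tray between -0.012 and 0.012 m and y of gear4 in the frame of tray between -0.066 and 0.066 m and z of gear4 in the frame of tray between -0.001 and 0.007 m and height (world z) of tray below 0.008 m), for 0.2 s.
4. the loaded tray lies on the stage with its end against the stop (all of step 2 and x of gear1 in the frame of tray between -0.012 and 0.012 m and y of gear1 in the frame of tray between -0.066 and 0.066 m and z of gear1 in the frame of tray between -0.001 and 0.007 m and angle between each of gear1, gear2, gear3, gear4's own z axis and vertical below 0.15 rad and x of gear2 in the frame of tray between -0.012 and 0.012 m and y of gear2 in the frame of tray between -0.066 and 0.066 m and z of gear2 in the frame of tray between -0.001 and 0.007 m and x of gear3 in the frame of tray between -0.012 and 0.012 m and y of gear3 in the frame of tray between -0.066 and 0.066 m and z of gear3 in the frame of tray between -0.001 and 0.007 m and x of gear4 in the frame of tray between -0.012 and 0.012 m and y of gear4 in the frame of tray between -0.066 and 0.066 m and z of gear4 in the frame of tray between -0.001 and 0.007 m and y of tray in the frame of stop_face between -0.08 and -0.071 m and x of tray in the frame of stop_face between -0.012 and 0.012 m and angle between the y axis of tray and the y axis of stage, either way round below 0.08 rad and z of tray in the frame of stage between 0.026 and 0.034 m and contact force between the fingers and tray below 0.1 N), for 0.2 s.
At the end, for the whole second after the job is handed in: target flat in its case; stop within 4 mm of its tape, knob past 1.25 rad; gears flat in the tray; tray released on the stage, end within 6 mm of the stop's face, 12 mm of its middle, 0.08 rad of square; backlight fader within 4 mm of its tape, ring fader within 4 mm of its lower end; at rest (all of step 4 and x of backlight_fader_top in the frame of fader_mark between -0.004 and 0.004 m and value of joint ring_fader below 0.004 m and x of target in the frame of case between -0.012 and 0.012 m and y of target in the frame of case between -0.012 and 0.012 m and z of target in the frame of case between 0.001 and 0.0055 m and angle between target's own z axis and vertical below 0.05 rad and linear speed of each of tray, target below 0.02 m/s and linear speed of each of gear1, gear2, gear3, gear4 below 0.03 m/s); the robot touches nothing.
It fails at once if the tray is tipped by more than 0.35 rad (angle between tray's own z axis and vertical above 0.35 rad).
It fails at once if a bystander is moved more than 40 mm (distance of any of beaker, lens, screwdriver, jar, slide_box, caliper from where it was at the start of the episode above 0.04 m).
Of gear1, gear2, gear3, gear4 only 2 to 4 are there at a start; the rules pass over those that are not, and their reading is None.
At some moment in a run one of gear1, gear2, gear3, gear4, tray may be knocked a few centimetres aside while the robot is not near it.
It also fails if it takes over 210 s, if anything falls off the work surface, if the arm or the gripper's body presses on something with over 40 N, if the wrist force passes 120 N, or if a joint passes its speed limit or range.

## Robot

A 6-joint arm with a two-finger parallel gripper is mounted at the origin on the work surface. World frame = base frame: x ahead of the robot, y to its left, z up, the work surface at z = 0. Lengths are in mm, angles in rad, forces in N, time in s.
With the tool pointing down it reaches from about 350 to 875 mm from the base axis. Payload 4.2 kg.
Tool frame: the origin (TCP) lies at the very end of the fingers, on their centre line; the grasp point (between the pads) lies 19 mm behind it (pinch_z is the distance from the TCP to the grasp point, in mm); z points along the fingers, y is the line along which they close (so a half turn about z gives the same grasp; the last joint's range is limited). The gripper opens to 85 mm and grips with 20 to 120 N. Pads are 22 mm wide; open, the fingers measure 114 mm over their backs; the gripper's body (76 mm by 85 mm) begins 54 mm behind the grasp point. The pads swing forward as they close: fully open they stand 13 mm farther back than shut.
Start: joints at [1.416, 0.385, 0.008, 0, -1.194, -0.259], TCP at [251.274, 572.242, 231.312] pointing down, gripper open.
Joint ranges: [-3.14, 3.14], [-1.21, 2.06], [-1.07, 1.41], [-3.16, 2.05], [-2.99, -0.16], [-3.1, 3.1]. Speed limits (rad/s): [2.79, 2.79, 3.14, 3.14, 3.14, 3.14].

## Interface

Orientations are given as a unit quaternion [x, y, z, w].
In Python, from bench import * gives the robot as it stands.
- The arm moves only by the tool arm_command, never from a script. Its argument "steps" is one flat list of numbers, 4 for each row, row after row: the shift along the tool's x, y, z in m, then the turn about the tool's z in rad. In form: [tx, ty, tz, roll, tx, ty, tz, roll, ...]. A call has 1 to 20 rows; each row shifts and turns the commanded pose from where the row before left it, along the tool's axes as they then stand; what a row does not reach is not made up. A row lasts 1/8 s, in which the tool goes at most 62.5 mm and 10.7 degrees, less where a joint would pass 70% of its speed; a pose out of reach is approached as far as the arm can. A call with a gripper value outside its range is refused whole. "grip" is the finger opening in m, from 0 to 0.0854, set as the call begins (left out, the last holds). The fingers move at their own pace and stop on an object; the grip force is fixed at half the most. Time passes only in rows, so rows that do not move let the fingers close. It gives the time, the measured TCP pose, the force, the opening and the grip force at its end, in the units of the state.
- read_state(): the state, without advancing time (a new reading comes with each control period).
- get_image(name): name is "scene" or "top" or "wrist"; returns the picture (480x640x3 uint8, red, green, blue); there is no depth.
- get_calibration(name): a dict with "camera_matrix" (3x3 intrinsics, pixels), "cam_to_world" (4x4, takes a point from camera to world coordinates). Camera axes: x right, y down, z forward; pixel columns grow to the right and rows downward; lengths in mm; the calibration is good to about 2 mm. A picture is of the moment at which its call begins: read the wrist's pose just before it. get_calibration takes no time and is no camera call; for the wrist camera it gives the pose at the moment of the call.
- job_done(): hands the job in; it is judged then, once.
The state is a dict: "clock": time; "joints": joint angles; "joint_vel": joint speeds; "joint_efforts": joint torques, N m; "position": TCP position; "ee_rot": TCP orientation; "contact_force": force on the tool from outside, world axes, zero at the start; "wrist_torque": the same for the moment, N m; "gripper_width": finger opening in mm; "grasp_force": force on a finger pad.
Only numpy, scipy, OpenCV 4.12 (cv2) and the standard library are available. Lean on these libraries where they do the work, as an engineer would, in place of code of your own. Each camera call takes 0.05 s, during which the arm holds its last target. There are 200 camera calls.

## Working session

There is one attempt and no reset: what is moved stays moved. The work goes in short steps, Python scripts to look and compute and a tool call to move; the robot and the scene stay as the last step left them, time stands still between calls to the robot, and variables do not carry over. Pictures are saved under pics/ and viewed, at most 14 in all, crops included, and the job is handed in when it is done.

Besides the shell and the picture viewer there is one more tool, called after "Call:" as name(argument=value, ...) on one line, values as JSON. arm_command: Moves the arm, as the interface text tells. Its arguments: {"type":"object","properties":{"steps":{"type":"array","items":{"type":"number"}},"grip":{"type":"number"}},"required":["steps"]}

```bash
mkdir -p pics; ls; python3 - <<'E'
from bench import *
import cv2
for n in ("top","scene"):
    im=get_image(n); cv2.imwrite(f"pics/{n}0.png",im[:,:,::-1])
    c=get_calibration(n); print(n,c)
s=read_state(); print(s)
E
```

```text
pics
top {'camera_matrix': array([[487.05155404,   0.        , 328.62840773],
       [  0.        , 487.05155404, 233.5782703 ],
       [  0.        ,   0.        ,   1.        ]]), 'cam_to_world': array([[-1.64429293e-02, -9.83160947e-01,  1.82000501e-01,
         2.62937755e+02],
       [-9.99834547e-01,  1.75838599e-02,  4.65688607e-03,
         4.14336737e+01],
       [-7.77873982e-03, -1.81893816e-01, -9.83287410e-01,
         1.37755434e+03],
       [ 0.00000000e+00,  0.00000000e+00,  0.00000000e+00,
         1.00000000e+00]])}
scene {'camera_matrix': array([[465.07320769,   0.        , 322.1727318 ],
       [  0.        , 465.07320769, 240.71686135],
       [  0.        ,   0.        ,   1.        ]]), 'cam_to_world': array([[-4.00132977e-01,  5.27927904e-01, -7.49123307e-01,
         1.29130742e+03],
       [ 9.16448109e-01,  2.26876527e-01, -3.29620850e-01,
         4.05848369e+02],
       [-4.05755048e-03, -8.18424810e-01, -5.74599310e-01,
         6.70313034e+02],
       [ 0.00000000e+00,  0.00000000e+00,  0.00000000e+00,
         1.00000000e+00]])}
{'clock': 0.1, 'joints': array([ 1.41558158e+00,  3.85476863e-01,  6.78036779e-03, -4.17471098e-04,
       -1.19400292e+00, -2.58612007e-01]), 'joint_vel': array([-0.00022031, -0.00035749,  0.00373379,  0.00365055,  0.00140599,
        0.00193342]), 'joint_efforts': array([-7.44854060e-04, -3.93315196e+01,  1.88931370e+01,  4.19804424e+00,
       -2.56199790e-03,  5.02964070e-06]), 'position': array([251.0961468 , 571.78238124, 230.34225882]), 'ee_rot': array([ 9.78653411e-01, -2.05515346e-01, -1.44588679e-04,  9.60296969e-04]), 'contact_force': array([-0.26305626, -0.91130688,  1.24291042]), 'wrist_torque': array([ 0.0242445 , -0.01930647,  0.00816639]), 'grasp_force': 0.0, 'gripper_width': 85.04690481204904}
```

View pics/top0.png

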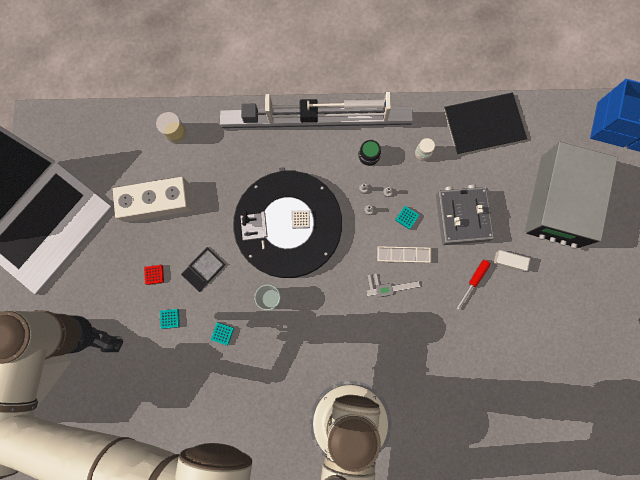

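View pics/scene0.png

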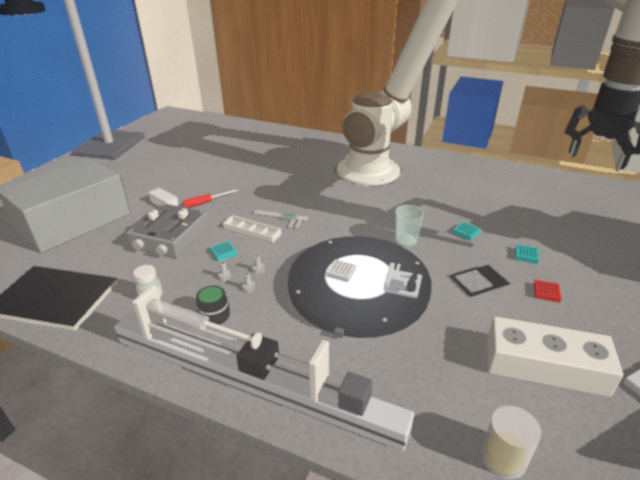

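The top view shows the stage at about (288,223) with the stop on its left, the case at (204,269), three gears at (365,188), (389,191) and (370,209), the tray at (404,255) and the controller at (466,215). I'll enlarge these.

```bash
cat > h.py <<'E'
from bench import *
import cv2, numpy as np
def ray(cal,u,v,z):
    K,T=cal["camera_matrix"],cal["cam_to_world"]
    d=T[:3,:3]@np.linalg.solve(K,[u,v,1]); o=T[:3,3]
    return (o+d*(z-o[2])/d[2])
def crop(im,x0,y0,x1,y1,s,name):
    c=cv2.resize(im[y0:y1,x0:x1],None,fx=s,fy=s,interpolation=cv2.INTER_CUBIC)
    cv2.imwrite("pics/"+name,c[:,:,::-1])
def yaw(s):  # world angle of tool x axis
    from scipy.spatial.transform import Rotation as R
    m=R.from_quat(s["ee_rot"]).as_matrix(); return np.arctan2(m[1,0],m[0,0])
def move(s,x,y,z,psi):
    """shift in tool axes to TCP x,y,z (mm), tool x axis heading psi"""
    from scipy.spatial.transform import Rotation as R
    m=R.from_quat(s["ee_rot"]).as_matrix()
    d=m.T@(np.array([x,y,z])-s["position"])
    t=-(psi-yaw(s)); t=(t+np.pi)%(2*np.pi)-np.pi
    return np.round(d/1000,4), "roll %.3f"%t
E
python3 - <<'E'
import cv2
im=cv2.imread("pics/top0.png")[:,:,::-1]
from h import crop
crop(im,175,160,345,285,4.7,"a.png"); crop(im,350,175,500,285,5.3,"b.png")
E
```

```text
(no output)
```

View pics/a.png

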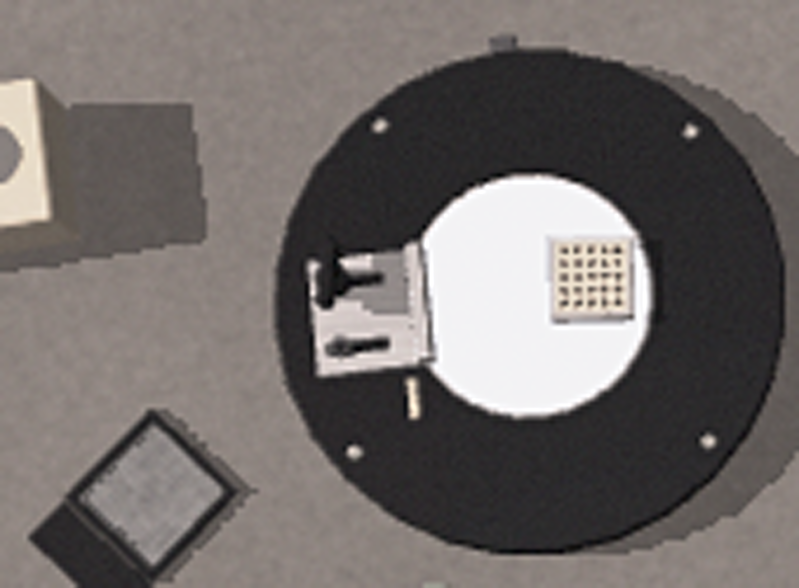

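View pics/b.png

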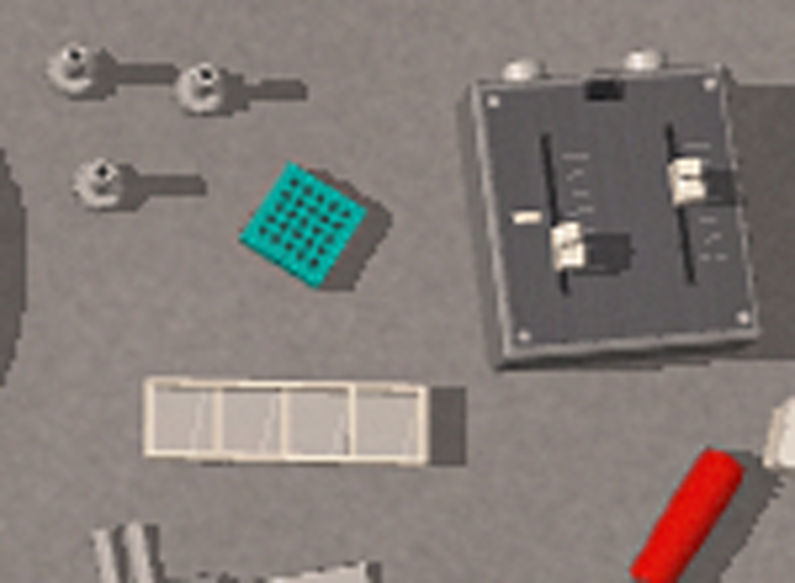

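```bash
python3 - <<'E'
from h import *
c=get_calibration("top")
def A(n,u,v,z): p=ray(c,175+u/4.7-.4,160+v/4.7-.4,z); print(n,p.round(1)[:2])
def B(n,u,v,z): p=ray(c,350+u/5.3-.4,175+v/5.3-.4,z); print(n,p.round(1)[:2])
A("win",537,296,30);A("target",591,276,44);A("t tl",550,238,44);A("t tr",633,237,44)
A("tape",413,397,30);A("tape0",409,378,30);A("tape1",417,417,30)
A("ribtop",418,243,54);A("ribbot",430,360,54);A("knob",335,275,70)
for q in((155,410),(238,490),(155,580),(72,497)):A("case",*q,7)
B("g1",75,53,40);B("g2",207,75,40);B("g3",102,172,40)
B("g1",72,72,12);B("g2",202,93,12);B("g3",97,190,12)
for q in((145,380),(427,382),(428,464),(145,456)):B("tray",*q,18)
for q in((473,87),(722,70),(758,333),(503,357)):B("ctl",*q,50)
B("fmark",526,217,50);B("bf",567,244,74.5);B("rf",688,177,74.5)
print(yaw(read_state()))
print(get_calibration("wrist"))
E
```

```text
win [546.  159.7]
target [554.7 126.3]
t tl [578.3 150.7]
t tr [578.1 101. ]
tape [485.8 233.9]
tape0 [497.3 236.4]
tape1 [473.6 231.4]
ribtop [574.4 228.3]
ribbot [503.7 220.6]
knob [552.3 274.5]
case [484.3 393.9]
case [434.6 342.3]
case [381.3 390.9]
case [432.1 442.5]
g1 [650.4 -54.4]
g2 [ 636.8 -124.7]
g3 [584.5 -66.9]
g1 [647.7 -54.5]
g2 [ 634.6 -125.1]
g3 [581.3 -66.1]
tray [475.6 -87.9]
tray [ 471.9 -237.8]
tray [ 428. -236.]
tray [434.9 -86.5]
ctl [ 624.8 -264.2]
ctl [ 631.7 -396.7]
ctl [ 489.8 -404.8]
ctl [ 479.4 -271.4]
fmark [ 553.8 -288. ]
bf [ 533.8 -302.1]
rf [ 568.  -366.8]
-0.4139806194095797
{'camera_matrix': array([[364.75891499,   0.        , 325.27280714],
       [  0.        , 364.75891499, 241.63749023],
       [  0.        ,   0.        ,   1.        ]]), 'cam_to_world': array([[-4.00807137e-01, -8.77559803e-01, -2.63139566e-01,
         3.19214162e+02],
       [-9.16161812e-01,  3.84258363e-01,  1.13987036e-01,
         5.43445345e+02],
       [ 1.08313807e-03,  2.86765239e-01, -9.58000274e-01,
         3.73641437e+02],
       [ 0.00000000e+00,  0.00000000e+00,  0.00000000e+00,
         1.00000000e+00]])}
```

```bash
python3 - <<'E'
from h import *
print(move(read_state(),555,126,150,0))
E
```

```text
(array([0.4575, 0.2857, 0.0809]), 'roll -0.414')
```

Call:
arm_command(steps=[0.0457,0.0286,0.0081,0,0.0457,0.0286,0.0081,0,0.0457,0.0286,0.0081,0,0.0457,0.0286,0.0081,0,0.0457,0.0286,0.0081,0,0.0457,0.0286,0.0081,0,0.0457,0.0286,0.0081,0,0.0457,0.0286,0.0081,0,0.0457,0.0286,0.0081,0,0.0457,0.0286,0.0081,0,0,0,0,-0.14,0,0,0,-0.14,0,0,0,-0.134,0,0,0,0,0,0,0,0], grip=0.085)

```text
clock: 1.98
position: [554.6, 126.6, 150.1]
ee_rot: [1.0, -0.001, -0.0, 0.0]
contact_force: [-0.1, -0.0, 0.0]
gripper_width: 85.1
grasp_force: 0.0
```

```bash
cat >> h.py <<'E'
def look(name):
    s=read_state(); c=get_calibration("wrist"); im=get_image("wrist")
    cv2.imwrite("pics/"+name,im[:,:,::-1]); np.savez("pics/"+name[:-4],K=c["camera_matrix"],T=c["cam_to_world"])
    return s,im
def px(name,pts,z):
    d=np.load("pics/"+name+".npz"); c=dict(camera_matrix=d["K"],cam_to_world=d["T"])
    return [ray(c,u,v,z)[:2].round(1) for u,v in pts]
def st():
    s=read_state(); print(round(s["clock"],2),s["position"].round(1),round(float(yaw(s)),3),"w",round(float(s["gripper_width"]),1),s["contact_force"].round(1)); return s
E
python3 - <<'E'
from h import *
st(); look("w1.png")
E
```

```text
1.98 [554.6 126.6 150.1] -0.002 w 85.1 [-0.1 -0.   0. ]
```

View pics/w1.png

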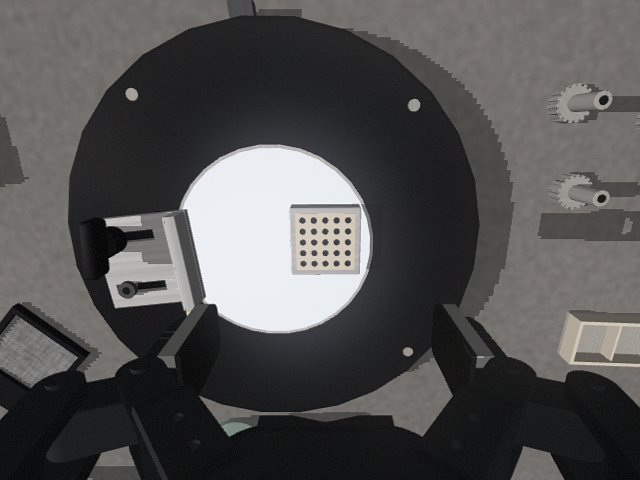

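The wrist view shows the target's top centred at about (325,242), the stop's rib at about x=180-200, and the knob bar at (93,247).

```bash
python3 - <<'E'
from h import *
print(px("w1",[(292,209),(359,209),(358,272),(292,272),(325,240.5)],44))
print("win",px("w1",[(276,238.5),(132,95),(414,105),(408,352)],30))
print("knob",px("w1",[(92,222),(95,275)],70))
print(move(read_state(),555,126,35,0))
E
```

```text
[array([577.8, 150.6]), array([577.8, 104. ]), array([530.9, 103.5]), array([530.9, 151.8]), array([555. , 127.7])]
win [array([552.4, 164.5]), array([652.9, 257.5]), array([646.6,  67.3]), array([454.4,  58.9])]
knob [array([574.8, 274.2]), array([539. , 278.8])]
(array([0.0005, 0.0007, 0.1151]), 'roll -0.001')
```

Call:
arm_command(steps=[0,-0.001,0.04,0,0,0,0.04,0,0,0,0.02,0,0,0,0.015,0,0,0,0,0])

```text
clock: 2.65
position: [554.3, 127.4, 34.5]
ee_rot: [1.0, -0.0, -0.001, 0.0]
contact_force: [-0.3, -0.3, 0.5]
gripper_width: 84.8
grasp_force: 0.0
```

Call:
arm_command(steps=[0,0,0,0,0,0,0,0,0,0,0,0,0,0,0,0,0,0,0,0,0,0,0,0], grip=0.03)

```text
clock: 3.4
position: [555.7, 128.1, 37.0]
ee_rot: [1.0, 0.0, 0.001, -0.001]
contact_force: [-0.2, 0.1, 6.1]
gripper_width: 47.6
grasp_force: 61.9
```

Call:
arm_command(steps=[0,0,-0.02,0,0,0,-0.03,0,0,0,-0.035,0,0,0,0,0])

```text
clock: 3.9
position: [556.5, 128.5, 123.5]
ee_rot: [1.0, 0.0, 0.003, -0.002]
contact_force: [0.2, -0.3, -1.3]
gripper_width: 47.5
grasp_force: 62.0
```

```bash
python3 - <<'E'
from h import *
s=st();print(s["grasp_force"],move(s,433,392.5,120,0.785),move(s,433,392.5,120,-0.785))
look("w2.png")
E
```

```text
3.9 [556.5 128.5 123.5] 0.0 w 47.5 [ 0.2 -0.3 -1.3]
61.95554852485657 (array([-0.1234, -0.2641,  0.0035]), 'roll -0.785') (array([-0.1234, -0.2641,  0.0035]), 'roll 0.785')
```

Call:
arm_command(steps=[-0.0206,-0.044,0,0,-0.0206,-0.044,0,0,-0.0206,-0.044,0,0,-0.0206,-0.044,0,0,-0.0206,-0.044,0,0,-0.0206,-0.044,0,0,0,0,0,0.16,0,0,0,0.16,0,0,0,0.16,0,0,0,0.16,0,0,0,0.145,0,0,0,0,0,0,0,0])

```text
clock: 5.58
position: [430.7, 391.2, 119.5]
ee_rot: [0.924, -0.382, -0.0, 0.001]
contact_force: [-0.4, -0.8, -1.8]
gripper_width: 47.6
grasp_force: 62.0
```

```bash
python3 - <<'E'
from h import *
s=st();look("w3.png");print(move(s,433,392.5,30,-0.785))
E
```

```text
5.58 [430.7 391.2 119.5] -0.783 w 47.6 [-0.4 -0.8 -1.8]
(array([ 0.0007, -0.0027,  0.0895]), 'roll 0.002')
```

View pics/w3.png

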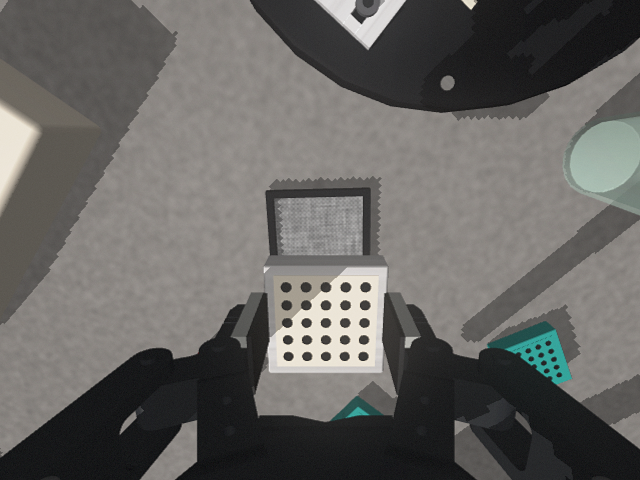

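```bash
python3 - <<'E'
from h import *
p=px("w3",[(266,192),(371,189)],7);print(p)
a,b=map(np.array,p); d=b-a; L=np.hypot(*d); d/=L; n=np.array([d[1],-d[0]]); print(L,np.arctan2(d[1],d[0]),(a+b)/2+n*37)
# target top corners, z unknown ~ TCP+7
for z in (125,130): print(px("w3",[(264,266),(386,266),(382,373),(269,373)],z))
E
```

```text
[array([484.5, 398.4]), array([434. , 344.5])]
73.86108583009052 -2.323638946738435 [432.24931381 396.74748891]
[array([464.5, 394.3]), array([429.9, 359.4]), array([393.7, 394.5]), array([428.9, 429.9])]
[array([465.2, 392.3]), array([431.9, 358.8]), array([397. , 392.5]), array([430.9, 426.7])]
```

Call:
arm_command(steps=[0.0015,-0.0028,0.04,0,0,0,0.04,0,0,0,0.02,0,0,0,0,0,0,0,0,0])

```text
clock: 6.25
position: [434.6, 393.2, 21.2]
ee_rot: [0.924, -0.382, 0.0, -0.001]
contact_force: [-0.1, 0.0, -0.2]
gripper_width: 47.4
grasp_force: 62.0
```

Call:
arm_command(steps=[0,0,0.003,0,0,0,0,0])

```text
clock: 6.5
position: [434.2, 392.8, 18.0]
ee_rot: [0.924, -0.382, 0.0, -0.001]
contact_force: [-0.7, -0.0, -1.1]
gripper_width: 47.6
grasp_force: 62.0
```

Call:
arm_command(steps=[0,0,0.002,0,0,0,0,0])

```text
clock: 6.75
position: [434.0, 392.4, 15.3]
ee_rot: [0.924, -0.382, -0.0, 0.0]
contact_force: [0.9, -0.2, -0.5]
gripper_width: 47.3
grasp_force: 62.0
```

Call:
arm_command(steps=[0,0,0.002,0,0,0,0,0])

```text
clock: 7.0
position: [434.0, 392.4, 13.1]
ee_rot: [0.924, -0.382, -0.0, 0.0]
contact_force: [0.4, 0.3, -0.7]
gripper_width: 47.5
grasp_force: 62.0
```

Call:
arm_command(steps=[0,0,0.002,0,0,0,0,0])

```text
clock: 7.25
position: [434.0, 392.4, 11.1]
ee_rot: [0.924, -0.382, -0.0, 0.0]
contact_force: [-0.2, 0.2, -1.4]
gripper_width: 47.6
grasp_force: 62.0
```

Call:
arm_command(steps=[0,0,0.002,0,0,0,0,0])

```text
clock: 7.5
position: [434.2, 392.7, 10.0]
ee_rot: [0.924, -0.382, 0.0, -0.0]
contact_force: [-0.9, -1.4, 4.4]
gripper_width: 47.5
grasp_force: 62.6
```

Call:
arm_command(steps=[0,0,-0.001,0,0,0,0,0,0,0,0,0,0,0,-0.01,0,0,0,-0.03,0,0,0,-0.05,0,0,0,-0.05,0,0,0,0,0], grip=0.058)

```text
clock: 8.5
position: [436.0, 394.9, 156.1]
ee_rot: [0.924, -0.382, 0.002, -0.006]
contact_force: [-0.3, -0.0, -0.4]
gripper_width: 58.0
grasp_force: 0.0
```

```bash
python3 - <<'E'
from h import *
st();look("w4.png")
t=get_image("top");c=get_calibration("top")
d=cv2.imread("pics/w4.png")[:,:,::-1]
crop(d,150,120,450,400,1.7,"w4c.png")
E
```

```text
8.5 [436.  394.9 156.1] -0.784 w 58.0 [-0.3 -0.  -0.4]
```

View pics/w4c.png

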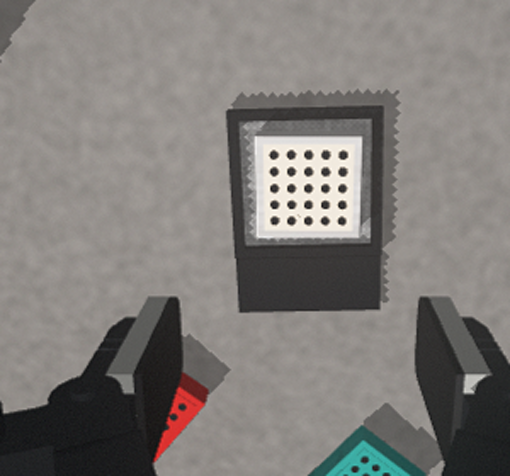

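Target flat in the case. Now a close look at the stop.

```bash
python3 - <<'E'
from h import *
print(move(read_state(),470,245,150,0.108))
E
```

```text
(array([0.1298, 0.0789, 0.001 ]), 'roll -0.893')
```

Call:
arm_command(steps=[0.0433,0.0263,0,0,0.0433,0.0263,0,0,0.0433,0.0263,0,0,0,0,0,-0.178,0,0,0,-0.178,0,0,0,-0.178,0,0,0,-0.178,0,0,0,-0.178,0,0,0,0,0,0,0,0], grip=0.05)

```text
clock: 9.85
position: [469.9, 244.6, 149.6]
ee_rot: [0.999, 0.051, -0.001, 0.001]
contact_force: [-1.1, -0.5, -0.8]
gripper_width: 50.1
grasp_force: 0.0
```

```bash
python3 - <<'E'
from h import *
st();s,im=look("w5.png")
crop(im,200,60,460,310,2.4,"w5c.png")
E
```

```text
9.85 [469.9 244.6 149.6] 0.103 w 50.1 [-1.1 -0.5 -0.8]
```

View pics/w5c.png

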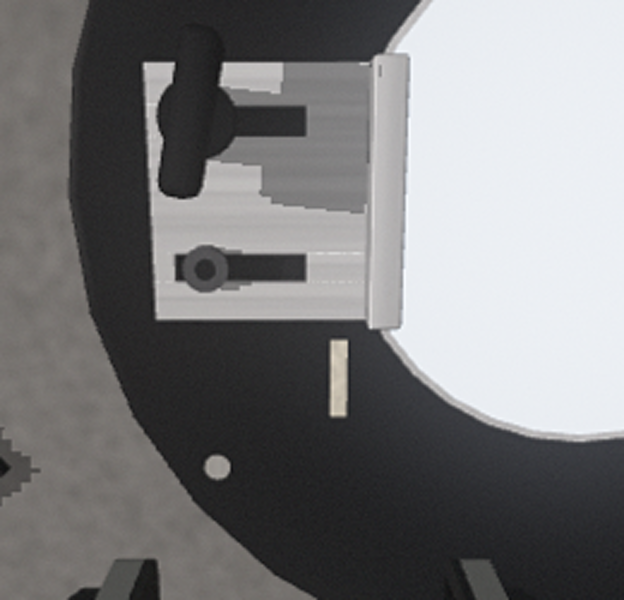

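The stop's rib spans crop (370-408, 55-328), the tape centre is at (339,378), and the knob bar runs from (203,27) to (181,195).

```bash
python3 - <<'E'
from h import *
f=lambda L,z:[np.array(q) for q in px("w5",[(200+u/2.4-.3,60+v/2.4-.3) for u,v in L],z)]
a,b=f([(409,54),(402,328)],54); c,d=f([(374,54),(370,328)],54)
x=a-b; print("rib",a,b,c,d,np.hypot(*x),np.arctan2(x[1],x[0]))
t=f([(339,340),(339,416),(339,378)],30); e=t[0]-t[1]; print("tape",t,np.hypot(*e),np.arctan2(e[1],e[0]))
k=f([(203,27),(181,195)],70); e=k[0]-k[1];print("knob",k,(k[0]+k[1])/2,np.hypot(*e),np.arctan2(e[1],e[0]))
th=np.arctan2(x[1],x[0]); X=np.array([np.cos(th),np.sin(th)]);Y=np.array([-X[1],X[0]])
m=(a+b)/2; print("face mid",m,"travel to tape",(t[2]-m)@Y, "grip pt",m+Y*4.5-17*X,"tape x",(t[2]-m)@X)
print(f([(543,250)],30))
E
```

```text
rib [575.4 229. ] [506.4 221.3] [574.5 237.8] [505.5 230. ] 69.42830834753214 0.11113439626094876
tape [array([497. , 236.6]), array([473.2, 233.8]), array([485.3, 235.2])] 23.964139876073176 0.11710874456686352
knob [array([574. , 279.2]), array([535.8, 281.8])] [554.9 280.5] 38.28837943815334 -0.0679580169462241
face mid [540.9  225.15] travel to tape 16.154361624163997 grip pt [523.50579829 227.73684108] tape x -54.14239651618438
[array([529.9, 179.9])]
```

```bash
python3 - <<'E'
from h import *
print(move(read_state(),523.5,227.7,53,0.113))
E
```

```text
(array([0.0516, 0.0223, 0.0967]), 'roll -0.010')
```

Call:
arm_command(steps=[0.0516,0.0223,0,-0.01,0,0,0.05,0,0,0,0.03,0,0,0,0,0,0,0,0.0165,0,0,0,0,0,0,0,0,0], grip=0.022)

```text
clock: 10.78
position: [524.3, 228.6, 54.7]
ee_rot: [0.998, 0.058, 0.001, -0.0]
contact_force: [0.4, 1.0, 0.9]
gripper_width: 22.2
grasp_force: 0.0
```

```bash
python3 - <<'E'
from h import *
s=st();print(move(s,523.5,227.7,53,0.113)); look("w6.png")
E
```

```text
10.78 [524.3 228.6  54.7] 0.115 w 22.2 [0.4 1.  0.9]
(array([-0.0009,  0.0008,  0.0017]), 'roll 0.002')
```

View pics/w6.png

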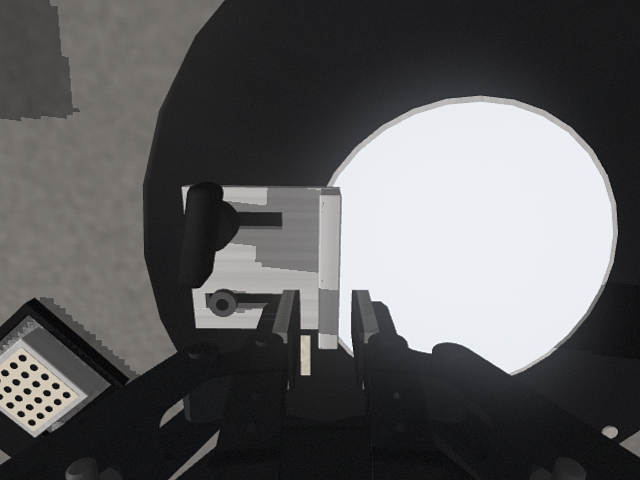

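Call:
arm_command(steps=[0,0,0,0,0,0,0,0,0,0,0,0,0,0,0,0], grip=0)

```text
clock: 11.32
position: [524.1, 228.3, 54.3]
ee_rot: [0.998, 0.058, 0.0, -0.0]
contact_force: [-0.8, 0.7, 4.2]
gripper_width: 0.1
grasp_force: 1.8
```

```bash
python3 - <<'E'
from h import *
s=st();print(s["grasp_force"])
E
```

```text
11.32 [524.1 228.3  54.3] 0.115 w 0.1 [-0.8  0.7  4.2]
1.83566490188241
```

Call:
arm_command(steps=[0,0,0,0,0,0,0,0,0,0,0.0,0,0,0,0.0135,0,0,0,0,0], grip=0.022)

```text
clock: 11.95
position: [522.8, 227.3, 38.5]
ee_rot: [0.998, 0.057, -0.002, 0.001]
contact_force: [0.0, -0.3, 0.8]
gripper_width: 21.7
grasp_force: 0.0
```

Call:
arm_command(steps=[0,0,0,0,0,0,0,0,0,0,0,0,0,0,0,0], grip=0)

```text
clock: 12.45
position: [523.6, 227.7, 39.9]
ee_rot: [0.998, 0.057, -0.0, 0.0]
contact_force: [1.6, -2.2, -5.9]
gripper_width: 7.2
grasp_force: 61.1
```

```bash
python3 - <<'E'
from h import *
s=st();print(s["grasp_force"]);p=s["position"];Y=np.array([-np.sin(.113),np.cos(.113)]);q=p[:2]+Y*16.2;print(move(s,q[0],q[1],p[2],.113))
E
```

```text
12.45 [523.6 227.7  39.9] 0.114 w 7.2 [ 1.6 -2.2 -5.9]
61.1014848947525
(array([ 0.    , -0.0162, -0.    ]), 'roll 0.001')
```

Call:
arm_command(steps=[0,-0.005,0,0,0,-0.006,0,0,0,-0.006,0,0,0,0,0,0,0,0,0,0])

```text
clock: 13.08
position: [521.9, 243.6, 39.8]
ee_rot: [0.998, 0.057, -0.001, 0.001]
contact_force: [3.6, -4.8, -6.3]
gripper_width: 6.9
grasp_force: 61.1
```

```bash
python3 - <<'E'
from h import *
s=st();p=s["position"][:2]-[523.6,227.7];print(p@[-np.sin(.113),np.cos(.113)])
E
```

```text
13.07 [521.9 243.6  39.8] 0.115 w 6.9 [ 3.6 -4.8 -6.3]
16.01379982580328
```

Call:
arm_command(steps=[0,0,0,0,0,0,0,0,0,0,-0.02,0,0,0,-0.05,0,0,0,0,0], grip=0.028)

```text
clock: 13.7
position: [524.6, 247.6, 115.4]
ee_rot: [0.998, 0.059, 0.005, -0.003]
contact_force: [-0.2, 0.0, -0.5]
gripper_width: 28.3
grasp_force: 0.0
```

```bash
python3 - <<'E'
from h import *
s=st();print(move(s,554.9,280.5,54,-.068)); look("w7.png")
E
```

```text
13.7 [524.6 247.6 115.4] 0.117 w 28.3 [-0.2  0.  -0.5]
(array([ 0.0333, -0.0288,  0.0619]), 'roll 0.185')
```

Call:
arm_command(steps=[0,0,0,0,0,0,0,0])

```text
clock: 14.0
position: [521.4, 244.8, 109.3]
ee_rot: [0.998, 0.058, -0.001, 0.001]
contact_force: [0.4, 0.6, -0.1]
gripper_width: 28.3
grasp_force: 0.0
```

```bash
python3 - <<'E'
from h import *
s=st();print(move(s,554.9,280.5,54,-.068)); look("w7.png")
E
```

```text
14.0 [521.4 244.8 109.3] 0.115 w 28.3 [ 0.4  0.6 -0.1]
(array([ 0.0375, -0.0317,  0.0552]), 'roll 0.183')
```

View pics/w7.png

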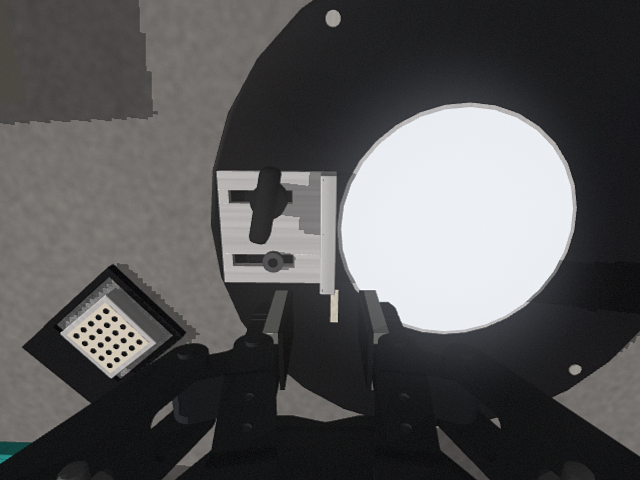

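```bash
python3 - <<'E'
from h import *
a,b=map(np.array,px("w7",[(336.5,173),(334,293)],54)); t=np.array(px("w7",[(334.3,306)],30)[0])
Y=np.array([-np.sin(.114),np.cos(.114)]);print(a,b,"stop-tape",((a+b)/2-t)@Y)
k=list(map(np.array,px("w7",[(271,170),(258,243)],70)));e=k[0]-k[1];print(k,(k[0]+k[1])/2,np.hypot(*e),np.arctan2(e[1],e[0]))
E
```

```text
[575.  245.6] [505.  238.3] stop-tape 0.6029584916413155
[array([574.3, 278.6]), array([536. , 282.6])] [555.15 280.6 ] 38.50831079130837 -0.10406138909454589
```

Stop at its mark (0.6 mm off). Now onto the knob.

Call:
arm_command(steps=[0.0375,-0.0317,0,0,0,0,0,0.1,0,0,0,0.095,0,0,0.03,0,0,0,0.024,0,0,0,0,0])

```text
clock: 14.8
position: [554.1, 279.6, 53.6]
ee_rot: [0.999, -0.04, -0.002, 0.002]
contact_force: [0.2, 0.4, 0.1]
gripper_width: 27.9
grasp_force: 0.0
```

Call:
arm_command(steps=[0,0,0,0,0,0,0,0,0,0,0,0,0,0,0,0], grip=0)

```text
clock: 15.3
position: [556.0, 280.7, 57.0]
ee_rot: [0.999, -0.04, 0.001, -0.0]
contact_force: [1.3, -2.2, 1.7]
gripper_width: 8.3
grasp_force: 61.7
```

Call:
arm_command(steps=[0,0,0,0.1,0,0,0,0.1,0,0,0,0.1,0,0,0,0.1,0,0,0,0.1,0,0,0,0.1,0,0,0,0.1,0,0,0,0.1,0,0,0,0.1,0,0,0,0.1,0,0,0,0.1,0,0,0,0.1,0,0,0,0])

```text
clock: 16.92
position: [554.6, 278.9, 57.0]
ee_rot: [0.802, -0.597, -0.0, 0.002]
contact_force: [-0.8, -6.1, 3.7]
gripper_width: 8.0
grasp_force: 62.1
```

```bash
python3 - <<'E'
from h import *
s=st();print(s["wrist_torque"])
E
```

```text
16.93 [554.6 278.9  57. ] -1.281 w 8.0 [-0.8 -6.1  3.7]
[-1.79963422  0.27153489 -0.06454864]
```

Call:
arm_command(steps=[0,0,0,0.08,0,0,0,0.06,0,0,0,0])

```text
clock: 17.3
position: [554.3, 278.7, 57.0]
ee_rot: [0.759, -0.651, 0.0, 0.003]
contact_force: [-2.7, -6.9, 4.6]
gripper_width: 8.1
grasp_force: 62.4
```

```bash
python3 - <<'E'
from h import *
s=st();print(s["wrist_torque"])
E
```

```text
17.3 [554.3 278.7  57. ] -1.418 w 8.1 [-2.7 -6.9  4.6]
[-1.84948333  0.52319075  0.48427919]
```

Call:
arm_command(steps=[0,0,0,0,0,0,0,0,0,0,-0.03,0,0,0,-0.06,0,0,0,-0.03,0,0,0,0,0,0,0,0,0], grip=0.03)

```text
clock: 18.18
position: [555.0, 280.9, 175.6]
ee_rot: [0.758, -0.652, -0.0, 0.0]
contact_force: [0.2, 0.8, -0.3]
gripper_width: 30.0
grasp_force: 0.0
```

```bash
python3 - <<'E'
from h import *
s=st();print(move(s,600,0,180,-1.606))
E
```

```text
18.18 [555.  280.9 175.6] -1.42 w 30.0 [ 0.2  0.8 -0.3]
(array([ 0.2845, -0.0022, -0.0044]), 'roll 0.186')
```

Call:
arm_command(steps=[0.0474,0,0,0,0.0474,0,0,0,0.0474,0,0,0,0.0474,0,0,0,0.0474,0,0,0,0.0474,-0.002,0,0,0,0,-0.004,0.1,0,0,0,0.086,0,0,0,0,0,0,0,0])

```text
clock: 19.42
position: [599.9, 0.1, 179.3]
ee_rot: [-0.695, 0.719, 0.0, -0.001]
contact_force: [-0.4, -0.6, 0.3]
gripper_width: 30.2
grasp_force: 0.0
```

```bash
python3 - <<'E'
from h import *
st();s,im=look("w8.png");crop(get_image("top"),0,0,640,480,1,"top8.png")
E
```

```text
19.43 [5.999e+02 1.000e-01 1.793e+02] -1.604 w 30.2 [-0.4 -0.6  0.3]
```

View pics/w8.png

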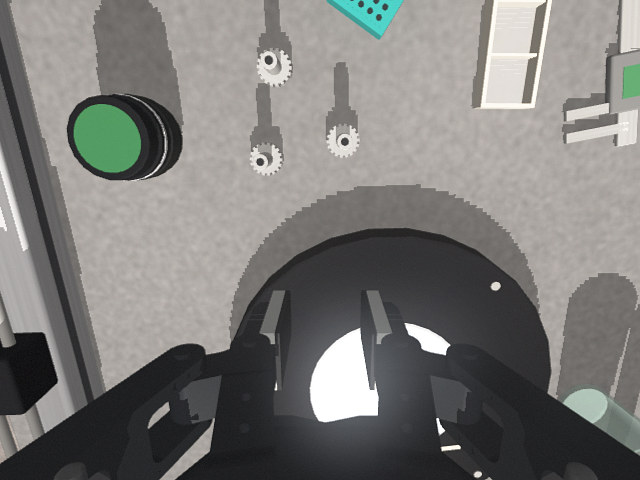

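Three gears: hub tops at (262,161), (344,141), (269,61). The tray's near end rim is at (481,106)-(534,107).

```bash
python3 - <<'E'
from h import *
print("hub",px("w8",[(261,161),(344,142),(269,60)],40))
print("disc",px("w8",[(266,159),(343,140),(274,67)],12))
print("tray",px("w8",[(481,106),(535,107),(494,53),(540,54.5)],18))
c=get_calibration("top"); a=cv2.imread("pics/top0.png").astype(int);b=cv2.imread("pics/top8.png").astype(int)
m=(abs(a-b).sum(2)>60)[230:280,360:450]; print("tray diff px",m.sum())
s=read_state(); print(move(s,650,-54,120,-1.606))
E
```

```text
hub [array([647.9, -52.7]), array([584.7, -64.6]), array([ 636.5, -122. ])]
disc [array([648.5, -52.3]), array([584.1, -65.5]), array([ 636.8, -121.9])]
tray [array([475.7, -87.8]), array([433.3, -85.7]), array([ 469.3, -125.2]), array([ 434.5, -123.1])]
tray diff px 0
(array([ 0.0524, -0.0518,  0.0597]), 'roll 0.001')
```

Call:
arm_command(steps=[0.051,-0.05,0.04,0.006,0,0,0.05,0,0,0,0,0,0,0,0,0], grip=0.034)

```text
clock: 20.02
position: [638.1, -40.0, 101.5]
ee_rot: [-0.693, 0.721, -0.001, 0.001]
contact_force: [-0.1, -0.5, 0.5]
gripper_width: 34.1
grasp_force: 0.0
```

```bash
python3 - <<'E'
from h import *
s=st();print(move(s,648.2,-52.6,17,-1.612))
E
```

```text
20.02 [638.1 -40.  101.5] -1.61 w 34.1 [-0.1 -0.5  0.5]
(array([ 0.0122, -0.0104,  0.0845]), 'roll 0.002')
```

Call:
arm_command(steps=[0.0122,-0.0104,0,0,0,0,0.04,0,0,0,0.0445,0,0,0,0,0,0,0,0,0])

```text
clock: 20.65
position: [649.2, -53.0, 17.9]
ee_rot: [-0.693, 0.721, -0.002, 0.002]
contact_force: [0.4, 0.7, -0.3]
gripper_width: 34.1
grasp_force: 0.0
```

Call:
arm_command(steps=[0,0,0,0,0,0,0,0,0,0,0,0,0,0,0,0], grip=0)

```text
clock: 21.15
position: [648.8, -52.8, 17.9]
ee_rot: [-0.693, 0.721, -0.002, 0.002]
contact_force: [-1.1, 0.1, 5.8]
gripper_width: 9.3
grasp_force: 58.6
```

Call:
arm_command(steps=[0,0,-0.04,0,0,0,-0.04,0,0,0,0,0,0,0,0,0])

```text
clock: 21.65
position: [646.3, -52.8, 95.0]
ee_rot: [-0.692, 0.722, 0.0, -0.0]
contact_force: [-0.1, 0.4, -0.9]
gripper_width: 9.9
grasp_force: 58.6
```

```bash
python3 - <<'E'
from h import *
s=st();print(s["grasp_force"],move(s,451.2,-179.3,95,-1.612)); look("w9.png")
E
```

```text
21.65 [646.3 -52.8  95. ] -1.612 w 9.9 [-0.1  0.4 -0.9]
58.556933999061584 (array([1.345e-01, 1.897e-01, 1.000e-04]), 'roll -0.000')
```

Call:
arm_command(steps=[0.0336,0.0474,0,0,0.0336,0.0474,0,0,0.0336,0.0474,0,0,0.0337,0.0475,0,0,0,0,0,0,0,0,0,0])

```text
clock: 22.45
position: [452.0, -179.7, 94.9]
ee_rot: [-0.692, 0.722, 0.0, -0.0]
contact_force: [-0.3, -0.4, -0.2]
gripper_width: 9.7
grasp_force: 58.7
```

```bash
python3 - <<'E'
from h import *
s=st();print(move(s,451.2,-179.3,22,-1.612)); s,im=look("w10.png"); crop(im,160,40,480,400,1.65,"w10c.png")
E
```

```text
22.45 [ 452.  -179.7   94.9] -1.612 w 9.7 [-0.3 -0.4 -0.2]
(array([-0.0004,  0.0008,  0.0729]), 'roll -0.000')
```

View pics/w10c.png

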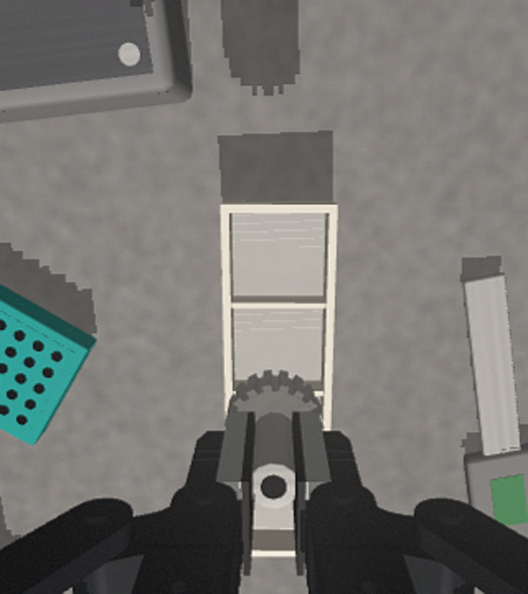

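The gear hangs straight in the fingers. The tray's far rim corners are at crop (220,205) and (338,205).

```bash
python3 - <<'E'
from h import *
f=lambda L,z:[np.array(q) for q in px("w10",[(160+u/1.65-.2,40+v/1.65-.2) for u,v in L],z)]
a,b=f([(220,205),(338,205)],18); d=b-a; n=np.array([-d[1],d[0]])/np.hypot(*d); n*=np.sign(n[1]); print(a,b,np.hypot(*d),n,(a+b)/2+n*74)
print("divider",f([(230,304),(325,304)],18))
print("hub",f([(273,487)],116))
E
```

```text
[ 469.9 -234.6] [ 427.6 -232.9] 42.334146973808224 [0.04015671 0.99919339] [ 451.72159643 -159.80968884]
divider [array([ 468.5, -197.9]), array([ 432.8, -196.5])]
hub [array([ 453. , -178.4])]
```

Call:
arm_command(steps=[-0.0006,0.0012,0,0,0,0,0.04,0,0,0,0.032,0,0,0,0,0,0,0,0,0])

```text
clock: 23.12
position: [451.8, -178.6, 23.8]
ee_rot: [-0.693, 0.721, -0.0, 0.0]
contact_force: [1.3, 0.5, -0.4]
gripper_width: 10.0
grasp_force: 64.4
```

Call:
arm_command(steps=[0,0,0.002,0,0,0,0,0])

```text
clock: 23.38
position: [451.2, -178.8, 22.0]
ee_rot: [-0.692, 0.721, -0.001, 0.001]
contact_force: [0.5, 0.1, 0.5]
gripper_width: 10.0
grasp_force: 64.4
```

Call:
arm_command(steps=[0,0,0.0015,0,0,0,0,0])

```text
clock: 23.62
position: [450.7, -178.9, 19.9]
ee_rot: [-0.692, 0.721, -0.0, 0.0]
contact_force: [-0.2, 0.0, -0.1]
gripper_width: 9.2
grasp_force: 64.4
```

Call:
arm_command(steps=[0,0,0,0,0,0,0,0,0,0,0,0,0,0,-0.03,0,0,0,-0.05,0,0,0,-0.05,0,-0.03,0,0,0,0,0,0,0], grip=0.034)

```text
clock: 24.62
position: [452.0, -147.9, 150.5]
ee_rot: [-0.693, 0.721, -0.0, 0.001]
contact_force: [-0.6, 0.2, -0.0]
gripper_width: 34.4
grasp_force: 0.0
```

```bash
python3 - <<'E'
from h import *
s=st(); s,im=look("w11.png"); print(move(s,584.4,-65,110,-1.612))
E
```

```text
24.62 [ 452.  -147.9  150.5] -1.61 w 34.4 [-0.6  0.2 -0. ]
(array([-0.088 , -0.129 ,  0.0407]), 'roll 0.002')
```

```bash
cat >> h.py <<'E'
def proj(c,P):
    T=c["cam_to_world"]; q=c["camera_matrix"]@(T[:3,:3].T@(np.array(P)-T[:3,3])); return q[:2]/q[2]
def wcal(name):
    d=np.load("pics/"+name+".npz"); return dict(camera_matrix=d["K"],cam_to_world=d["T"])
def hole(name,P,r=14):
    """find the dark hole in a hub top near world point P"""
    c=wcal(name); im=cv2.imread("pics/"+name+".png",0); u,v=proj(c,P).round().astype(int)
    w=im[v-r:v+r+1,u-r:u+r+1].astype(np.uint8)
    n,l,s,ce=cv2.connectedComponentsWithStats((w<60).astype(np.uint8))
    return (u,v),[(int(s[i,4]),ray(c,u-r+ce[i][0],v-r+ce[i][1],P[2])[:2].round(1)) for i in range(1,n) if s[i,4]>5]
E
python3 - <<'E'
from h import *
print(hole("w11",[451,-178.7,43]))
b=cv2.imread("pics/top0.png").astype(int); a=get_image("top")[:,:,::-1].astype(int)
for n,(u,v) in dict(g3=(370,209),g2=(389,191),g1=(365,188)).items(): print(n,(abs(a-b).sum(2)>60)[v-7:v+8,u-7:u+8].sum())
E
```

```text
((np.int64(327), np.int64(195)), [(34, array([ 451.8, -178.6]))])
g3 136
g2 6
g1 89
```

```bash
python3 - <<'E'
from h import *
s=read_state(); print(move(s,600,0,180,-1.612))
E
```

```text
(array([-0.1547, -0.1422, -0.0306]), 'roll 0.001')
```

Call:
arm_command(steps=[-0.0387,-0.0356,-0.0076,0,-0.0387,-0.0356,-0.0076,0,-0.0387,-0.0356,-0.0076,0,-0.0387,-0.0356,-0.0076,0,0,0,0,0,0,0,0,0])

```text
clock: 25.48
position: [599.8, -0.8, 178.8]
ee_rot: [-0.692, 0.722, 0.001, -0.001]
contact_force: [1.0, -0.5, -0.6]
gripper_width: 33.9
grasp_force: 0.0
```

```bash
python3 - <<'E'
from h import *
st();look("w12.png")
print(hole("w12",[584.5,-65,40],40)); print(hole("w12",[636.5,-122,40],20))
c=get_calibration("top");a=get_image("top")[:,:,::-1].astype(int);b=cv2.imread("pics/top0.png").astype(int);cv2.imwrite("pics/top12.png",a)
m=(abs(a-b).sum(2)>60).astype(np.uint8)
n,l,s,ce=cv2.connectedComponentsWithStats(m[150:290,340:550]);print([(s[i],ce[i].round()+[340,150]) for i in range(1,n) if s[i,4]>8])
E
```

```text
25.48 [599.8  -0.8 178.8] -1.612 w 33.9 [ 1.  -0.5 -0.6]
((np.int64(343), np.int64(143)), [])
((np.int64(267), np.int64(62)), [])
[(array([   0,    0,   44,   56, 1269], dtype=int32), array([355., 173.])), (array([ 164,   28,   46,   88, 2097], dtype=int32), array([529., 216.])), (array([  88,   31,   65,   53, 1845], dtype=int32), array([465., 206.])), (array([ 2, 49,  7,  6, 24], dtype=int32), array([344., 202.])), (array([ 65, 100,  12,  10,  67], dtype=int32), array([410., 255.]))][ WARN:0@1.162] global loadsave.cpp:1063 imwrite_ Unsupported depth image for selected encoder is fallbacked to CV_8U.
```

```bash
python3 - <<'E'
from h import *
c=wcal("w12");im=cv2.imread("pics/w12.png",0)
for P,r in (([584.5,-65,40],9),([636.5,-122,40],9)):
    u,v=proj(c,P).round().astype(int); w=im[v-r:v+r+1,u-r:u+r+1]; print(u,v);print(w)
E
```

```text
343 143
[[217 151 155 160 159 154 130 128 123 133 150 152 151 150 168 226 224 225
  224]
 [215 152 158 153 128 115 156 213 218 227 230 221 183 131 154 225 224 225
  223]
 [218 151 150 126 112 168 228 224 228 229 228 226 219 211 197 175 225 225
  222]
 [215 148 121 115 182 229 225 227 231 230 228 224 220 221 219 197 225 225
  222]
 [216 141 115 184 232 227 228 234 226 166 193 196 225 225 229 225 217 227
  222]
 [214 125 128 225 226 226 225 149  98  78  88 104 178 234 229 227 218 190
  221]
 [209 104 149 228 224 228 181  70  61  66  63  63 101 182 229 224 221 210
  220]
 [205 110 194 227 230 220 103  62  64  67  66  64  66 130 231 223 218 198
  219]
 [210 137 204 229 232 217  59  66  67  70  69  69  62 124 230 224 222 218
  220]
 [215 158 185 232 231 215  54  63  68  68  69  66  63 122 229 224 224 225
  218]
 [216 168 183 232 227 214 115  62  68  68  68  65  67 133 229 225 222 209
  219]
 [223 205 162 228 223 221 198  54  62  61  62  57 118 226 227 226 223 217
  220]
 [223 218 191 221 219 220 229 210  89  82  78 157 225 229 226 225 225 222
  220]
 [222 223 213 179 218 224 228 232 225 2
[... 1294 characters left out ...]
  69  70  70  68  63 106 202 229 228 224 127
  100]
 [228 224 224 225 222 123  60  64  69  70  66  65 141 234 228 228 223 136
  107]
 [215 171 225 225 228 219 121  56  61  60  64 140 236 233 228 229 218 126
  117]
 [226 220 226 227 225 230 226 173 132 129 155 229 234 232 230 227 173 136
  126]
 [225 221 208 227 225 226 232 230 229 225 220 225 230 232 232 220 148 144
  138]
 [227 223 220 217 228 226 227 231 230 229 224 220 224 232 231 181 151 149
  140]
 [227 226 226 219 193 223 225 228 230 229 225 223 228 223 185 168 161 153
  144]
 [225 226 227 226 218 193 214 229 235 237 237 228 184 182 175 173 166 157
  152]
 [225 224 225 225 226 217 187 184 188 187 192 192 180 178 176 175 171 162
  155]]
```

```bash
sed -i 's/w<60/w<85/' h.py; python3 - <<'E'
from h import *
print(hole("w12",[584.5,-65,40],9),hole("w12",[636.5,-122,40],9)); print(move(read_state(),584.6,-65,17,-1.612))
E
```

```text
((np.int64(343), np.int64(143)), [(39, array([584.5, -65. ]))]) ((np.int64(267), np.int64(62)), [(46, array([ 637.2, -122.1]))])
(array([0.0642, 0.0119, 0.1625]), 'roll -0.001')
```

Call:
arm_command(steps=[0.032,0.006,0.03,0,0.0322,0.006,0.04,0,0,0,0.04,0,0,0,0,0,0,0,0.035,0,0,0,0.017,0,0,0,0,0,0,0,0,0])

```text
clock: 26.58
position: [587.1, -63.6, 19.7]
ee_rot: [-0.693, 0.721, -0.001, 0.001]
contact_force: [0.0, 0.6, 0.6]
gripper_width: 33.7
grasp_force: 0.0
```

Call:
arm_command(steps=[0,0,0,0,0,0,0,0,0,0,0,0,0,0,0,0], grip=0)

```text
clock: 27.08
position: [586.8, -63.6, 19.4]
ee_rot: [-0.693, 0.721, -0.001, 0.001]
contact_force: [-0.8, 0.2, 6.4]
gripper_width: 9.2
grasp_force: 58.7
```

Call:
arm_command(steps=[0,0,-0.04,0,0,0,-0.04,0,0,0,0,0,0,0,0,0])

```text
clock: 27.58
position: [585.2, -63.7, 97.5]
ee_rot: [-0.692, 0.722, 0.001, -0.0]
contact_force: [-0.4, 0.1, -0.4]
gripper_width: 9.6
grasp_force: 58.6
```

```bash
python3 - <<'E'
from h import *
s=st();print(s["grasp_force"],move(s,452.5,-142.7,97,-1.612)); look("w13.png"); print(hole("w13",[584.5,-65,120],25))
E
```

```text
27.57 [585.2 -63.7  97.5] -1.612 w 9.6 [-0.4  0.1 -0.4]
58.62267851829529 (array([0.0845, 0.1293, 0.0007]), 'roll -0.000')
((np.int64(330), np.int64(331)), [(1214, array([584.5, -61.9])), (163, array([586. , -66.1]))])
```

Call:
arm_command(steps=[0.0277,0.0432,0,0,0.0277,0.0432,0,0,0.0277,0.0432,0,0,0,0,0,0,0,0,0,0])

```text
clock: 28.25
position: [453.3, -141.5, 97.7]
ee_rot: [-0.692, 0.721, 0.0, -0.0]
contact_force: [0.5, 0.1, -1.1]
gripper_width: 10.1
grasp_force: 58.7
```

```bash
python3 - <<'E'
from h import *
s=st();print(move(s,451.8,-141.4,25,-1.612)); look("w14.png"); print(hole("w14",[452,-142,118],25))
E
```

```text
28.25 [ 453.3 -141.5   97.7] -1.612 w 10.1 [ 0.5  0.1 -1.1]
(array([-0.0001,  0.0015,  0.0727]), 'roll 0.000')
((np.int64(331), np.int64(329)), [(1507, array([ 450.9, -143.2])), (167, array([ 454.2, -142.6]))])
```

Call:
arm_command(steps=[0,0.0015,0,0,0,0,0.04,0,0,0,0.032,0,0,0,0,0,0,0,0.002,0,0,0,0,0])

```text
clock: 29.05
position: [452.4, -141.3, 25.1]
ee_rot: [-0.693, 0.721, -0.001, 0.001]
contact_force: [-0.8, -0.8, 0.3]
gripper_width: 9.4
grasp_force: 63.0
```

Call:
arm_command(steps=[0,0,0.0015,0,0,0,0,0])

```text
clock: 29.3
position: [451.7, -141.4, 23.1]
ee_rot: [-0.692, 0.721, -0.0, 0.0]
contact_force: [-0.2, -0.2, -0.4]
gripper_width: 9.9
grasp_force: 63.0
```

Call:
arm_command(steps=[0,0,0,0,0,0,0,0,0,0,0,0,0,0,-0.03,0,0,0,-0.05,0,0,0,-0.05,0,-0.03,0,0,0,0,0,0,0], grip=0.034)

```text
clock: 30.3
position: [452.9, -110.5, 153.4]
ee_rot: [-0.693, 0.721, -0.0, 0.001]
contact_force: [0.5, -0.3, -0.5]
gripper_width: 34.3
grasp_force: 0.0
```

```bash
python3 - <<'E'
from h import *
s=st(); look("w15.png"); print(hole("w15",[451.5,-142,43]),hole("w15",[451.8,-178.6,43]))
print(move(s,620,-60,180,-1.612))
E
```

```text
30.3 [ 452.9 -110.5  153.4] -1.61 w 34.3 [ 0.5 -0.3 -0.5]
((np.int64(327), np.int64(193)), [(50, array([ 452.8, -143.3]))]) ((np.int64(325), np.int64(138)), [(56, array([ 451.9, -179. ]))])
(array([-0.057 , -0.165 , -0.0264]), 'roll 0.002')
```

Two gears are seated. I'll look at the third one again from nearby.

Call:
arm_command(steps=[-0.0143,-0.0412,-0.0066,0,-0.0143,-0.0412,-0.0066,0,-0.0143,-0.0412,-0.0066,0,-0.0143,-0.0412,-0.0066,0,0,0,0,0,0,0,0,0])

```text
clock: 31.1
position: [618.8, -61.6, 177.6]
ee_rot: [-0.692, 0.722, 0.001, -0.001]
contact_force: [0.4, 0.0, -0.2]
gripper_width: 34.2
grasp_force: 0.0
```

```bash
python3 - <<'E'
from h import *
s=st(); look("w16.png"); print(hole("w16",[637,-122,40],9))
print(move(s,636.9,-122,18,-1.612))
E
```

```text
31.1 [618.8 -61.6 177.6] -1.612 w 34.2 [ 0.4  0.  -0.2]
((np.int64(299), np.int64(150)), [(39, array([ 636.9, -122. ]))])
(array([ 0.0596, -0.0211,  0.1595]), 'roll -0.000')
```

Call:
arm_command(steps=[0.03,-0.0105,0.03,0,0.0296,-0.0105,0.04,0,0,0,0.04,0,0,0,0,0,0,0,0.035,0,0,0,0.0145,0,0,0,0,0,0,0,0,0])

```text
clock: 32.15
position: [639.5, -121.3, 21.4]
ee_rot: [-0.693, 0.721, -0.001, 0.001]
contact_force: [-0.7, -0.2, -0.0]
gripper_width: 34.0
grasp_force: 0.0
```

Call:
arm_command(steps=[0,0,0,0,0,0,0,0,0,0,0,0,0,0,0,0], grip=0)

```text
clock: 32.65
position: [639.1, -121.4, 20.8]
ee_rot: [-0.693, 0.721, -0.001, 0.001]
contact_force: [-2.1, 1.1, 5.1]
gripper_width: 9.7
grasp_force: 58.7
```

Call:
arm_command(steps=[0,0,-0.04,0,0,0,-0.04,0,0,0,0,0,0,0,0,0])

```text
clock: 33.15
position: [637.6, -121.3, 98.7]
ee_rot: [-0.692, 0.722, 0.001, -0.0]
contact_force: [-0.3, -0.3, -1.6]
gripper_width: 9.4
grasp_force: 58.6
```

```bash
python3 - <<'E'
from h import *
s=st();print(s["grasp_force"],move(s,453.2,-105.8,97,-1.612)); look("w17.png"); print(hole("w17",[636.9,-122,120],25))
E
```

```text
33.15 [ 637.6 -121.3   98.7] -1.612 w 9.4 [-0.3 -0.3 -1.6]
58.55716109275818 (array([-0.0078,  0.1848,  0.002 ]), 'roll -0.000')
((np.int64(329), np.int64(330)), [(378, array([ 644.4, -121.3])), (525, array([ 631.5, -119.3])), (158, array([ 638.4, -123.1]))])
```

Call:
arm_command(steps=[-0.0019,0.0462,0,0,-0.0019,0.0462,0,0,-0.002,0.0462,0,0,-0.002,0.0462,0,0,0,0,0,0,0,0,0,0])

```text
clock: 33.95
position: [454.4, -106.1, 99.2]
ee_rot: [-0.693, 0.721, -0.0, -0.0]
contact_force: [0.3, -0.1, -0.6]
gripper_width: 9.3
grasp_force: 58.7
```

```bash
python3 - <<'E'
from h import *
s=st();print(move(s,453.2,-105.8,25,-1.612)); look("w18.png"); print(hole("w18",[451.9,-178.9,43],12),hole("w18",[452.8,-143.3,43],12))
E
```

```text
33.95 [ 454.4 -106.1   99.2] -1.611 w 9.3 [ 0.3 -0.1 -0.6]
(array([-0.0002,  0.0012,  0.0742]), 'roll 0.001')
((np.int64(327), np.int64(131)), [(106, array([ 451.7, -179. ]))]) ((np.int64(327), np.int64(198)), [(6, array([ 456.9, -149.2])), (88, array([ 452.7, -143.4]))])
```

Call:
arm_command(steps=[0,0.0012,0,0,0,0,0.04,0,0,0,0.031,0,0,0,0,0,0,0,0.002,0,0,0,0.001,0,0,0,0,0])

```text
clock: 34.88
position: [453.4, -105.9, 26.4]
ee_rot: [-0.692, 0.721, -0.001, 0.001]
contact_force: [-0.6, -0.1, 0.0]
gripper_width: 9.6
grasp_force: 58.6
```

Call:
arm_command(steps=[0,0,0,0,0,0,0,0,0,0,0,0,0,0,-0.03,0,0,0,-0.05,0,0,0,-0.05,0,-0.03,0,0,0,0,0,0,0], grip=0.034)

```text
clock: 35.88
position: [454.2, -75.1, 156.3]
ee_rot: [-0.693, 0.721, -0.0, 0.001]
contact_force: [0.2, -0.4, -0.5]
gripper_width: 34.0
grasp_force: 0.0
```

```bash
python3 - <<'E'
from h import *
s=st(); s,im=look("w19.png"); print(hole("w19",[453.5,-106,43]),hole("w19",[452.7,-143.3,43]),hole("w19",[451.8,-178.9,43]))
crop(im,180,20,480,320,2,"w19c.png")
E
```

```text
35.88 [454.2 -75.1 156.3] -1.61 w 34.0 [ 0.2 -0.4 -0.5]
((np.int64(326), np.int64(193)), [(47, array([ 454.2, -106.6]))]) ((np.int64(326), np.int64(138)), [(53, array([ 452.9, -143.3]))]) ((np.int64(325), np.int64(81)), [(58, array([ 452. , -178.9]))])
```

View pics/w19c.png

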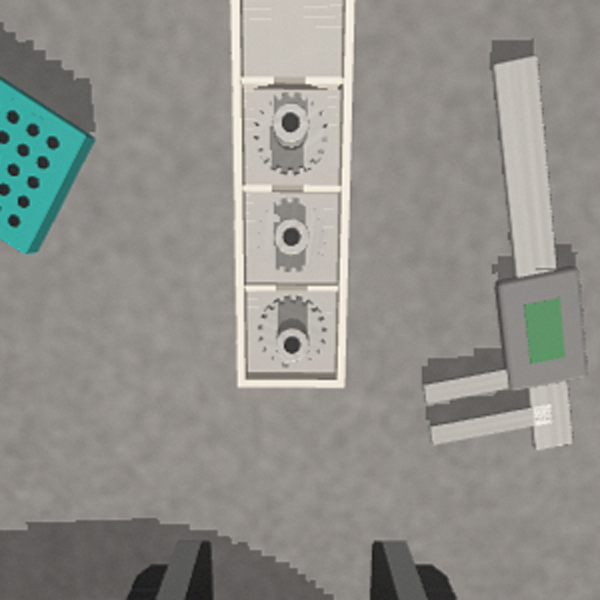

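All three gears stand in their compartments and the tray is unmoved. Now I'll grip the tray.

```bash
python3 - <<'E'
from h import *
s=read_state(); print(move(s,452.0,-156.6,80,-1.611)); print(ray(get_calibration("top"),267,297,85))
E
```

```text
(array([ 0.081 , -0.0014,  0.0756]), 'roll 0.001')
[334.96462661 212.91015877  85.        ]
```

Call:
arm_command(steps=[0.04,0,0,0,0.041,-0.001,0,0,0,0,0.04,0,0,0,0.035,0,0,0,0,0,0,0,0,0], grip=0.068)

```text
clock: 36.67
position: [452.5, -157.3, 81.3]
ee_rot: [-0.693, 0.721, -0.0, 0.0]
contact_force: [0.8, -0.2, 1.0]
gripper_width: 67.8
grasp_force: 0.0
```

```bash
python3 - <<'E'
from h import *
s=st(); look("w20.png"); print(hole("w20",[452,-178.9,43],12),move(s,452.0,-156.6,5,-1.611))
E
```

```text
36.67 [ 452.5 -157.3   81.3] -1.611 w 67.8 [ 0.8 -0.2  1. ]
((np.int64(326), np.int64(235)), [(17, array([ 455.5, -184.3])), (6, array([ 451.3, -185. ])), (15, array([ 447.5, -184. ])), (95, array([ 451.7, -178.7]))]) (array([-0.0007,  0.0006,  0.0763]), 'roll -0.000')
```

Call:
arm_command(steps=[0,0,0.04,0,0,0,0.025,0,0,0,0.011,0,0,0,0,0,0,0,0,0])

```text
clock: 37.35
position: [452.9, -157.0, 5.8]
ee_rot: [-0.693, 0.721, -0.001, 0.001]
contact_force: [0.5, -1.2, 0.1]
gripper_width: 68.3
grasp_force: 0.0
```

Call:
arm_command(steps=[0,0,0,0,0,0,0,0,0,0,0,0,0,0,0,0,0,0,0,0], grip=0.03)

```text
clock: 37.98
position: [452.3, -157.0, 5.7]
ee_rot: [-0.693, 0.721, -0.001, 0.0]
contact_force: [-0.6, 1.8, 6.5]
gripper_width: 40.5
grasp_force: 60.5
```

Call:
arm_command(steps=[0,0,-0.01,0,0,0,-0.02,0,0,0,-0.02,0,0,0,-0.02,0,0,0,-0.02,0,0,0,0,0,0,0,0,0])

```text
clock: 38.85
position: [450.9, -156.9, 93.9]
ee_rot: [-0.692, 0.722, 0.001, -0.0]
contact_force: [-0.1, 0.5, -2.5]
gripper_width: 40.5
grasp_force: 61.3
```

```bash
python3 - <<'E'
from h import *
s=st(); look("w21.png"); print(s["grasp_force"],s["wrist_torque"],move(s,547.7,168.9,95,-1.458))
for z in (125,130,135): print(z,hole("w21",[452,-178.9,z],20))
E
```

```text
38.85 [ 450.9 -156.9   93.9] -1.612 w 40.5 [-0.1  0.5 -2.5]
61.298489570617676 [-0.0468667   0.01282499  0.01524249] (array([-0.3295, -0.0832, -0.0011]), 'roll -0.154')
125 ((np.int64(322), np.int64(289)), [(83, array([ 455.1, -183. ])), (108, array([ 446.4, -182.7])), (6, array([ 451.3, -182.4])), (246, array([ 450.9, -175.5]))])
130 ((np.int64(322), np.int64(296)), [(55, array([ 454.9, -184. ])), (70, array([ 446.4, -183.7])), (6, array([ 451.2, -184.5])), (246, array([ 450.8, -177.9])), (78, array([ 451.4, -171.9]))])
135 ((np.int64(322), np.int64(303)), [(20, array([ 454.9, -185. ])), (24, array([ 446.3, -184.7])), (246, array([ 450.7, -180.3])), (226, array([ 452.8, -173.8]))])
```

Call:
arm_command(steps=[-0.015,-0.004,0,0,-0.035,-0.009,0,0,-0.035,-0.009,0,0,-0.035,-0.009,0,0,-0.035,-0.009,0,0,-0.035,-0.009,0,0,-0.035,-0.009,0,0,-0.035,-0.009,0,0,-0.035,-0.009,0,0,-0.0205,-0.0042,0,0,-0.014,-0.003,0,0,0,0,0,-0.05,0,0,0,-0.05,0,0,0,-0.054,0,0,0,0,0,0,0,0])

```text
clock: 40.9
position: [548.2, 168.5, 94.5]
ee_rot: [0.745, -0.667, -0.0, 0.0]
contact_force: [0.0, -0.1, -2.6]
gripper_width: 40.3
grasp_force: 61.3
```

```bash
python3 - <<'E'
from h import *
s=st(); look("w22.png"); print(move(s,547.7,168.9,37,-1.458))
E
```

```text
40.9 [548.2 168.5  94.5] -1.459 w 40.3 [ 0.  -0.1 -2.6]
(array([-0.0005,  0.0004,  0.0575]), 'roll -0.001')
```

Call:
arm_command(steps=[-0.0005,0.0004,0.02,0,0,0,0.02,0,0,0,0.014,0,0,0,0,0,0,0,0,0])

```text
clock: 41.58
position: [548.6, 169.6, 41.2]
ee_rot: [0.746, -0.666, 0.0, -0.001]
contact_force: [0.6, 0.3, -2.5]
gripper_width: 40.4
grasp_force: 61.3
```

Call:
arm_command(steps=[0,0,0.002,0,0,0,0,0])

```text
clock: 41.82
position: [548.1, 169.4, 38.9]
ee_rot: [0.746, -0.666, 0.0, -0.0]
contact_force: [-0.3, 0.2, -3.1]
gripper_width: 40.2
grasp_force: 61.3
```

Call:
arm_command(steps=[0,0,0.0015,0,0,0,0,0])

```text
clock: 42.08
position: [547.9, 169.3, 37.0]
ee_rot: [0.746, -0.666, -0.0, 0.0]
contact_force: [-0.6, 0.3, -3.3]
gripper_width: 40.1
grasp_force: 61.3
```

Call:
arm_command(steps=[0,0,0.0015,0,0,0,0,0])

```text
clock: 42.32
position: [548.1, 169.3, 35.8]
ee_rot: [0.746, -0.666, 0.0, -0.0]
contact_force: [-0.5, -0.1, -0.3]
gripper_width: 39.9
grasp_force: 61.5
```

Call:
arm_command(steps=[0,0,0.001,0,0,0,0,0])

```text
clock: 42.58
position: [548.1, 169.3, 35.8]
ee_rot: [0.746, -0.666, 0.0, -0.0]
contact_force: [-3.2, -0.3, 5.1]
gripper_width: 40.5
grasp_force: 62.2
```

Call:
arm_command(steps=[0,0,0,0,0,0,0,0,0,0,0,0,0,0,-0.03,0,0,0,-0.06,0,0,0,-0.05,0,-0.05,0,0,0,-0.05,0,0,0,0,0,0,0,0,0,0,0], grip=0.062)

```text
clock: 43.82
position: [536.4, 268.4, 174.1]
ee_rot: [0.746, -0.666, -0.0, 0.001]
contact_force: [0.7, -0.2, 0.4]
gripper_width: 62.0
grasp_force: 0.0
```

```bash
python3 - <<'E'
from h import *
s=st(); s,im=look("w23.png"); crop(im,100,0,600,370,1.6,"w23c.png")
E
```

```text
43.83 [536.4 268.4 174.1] -1.457 w 62.0 [ 0.7 -0.2  0.4]
```

View pics/w23c.png

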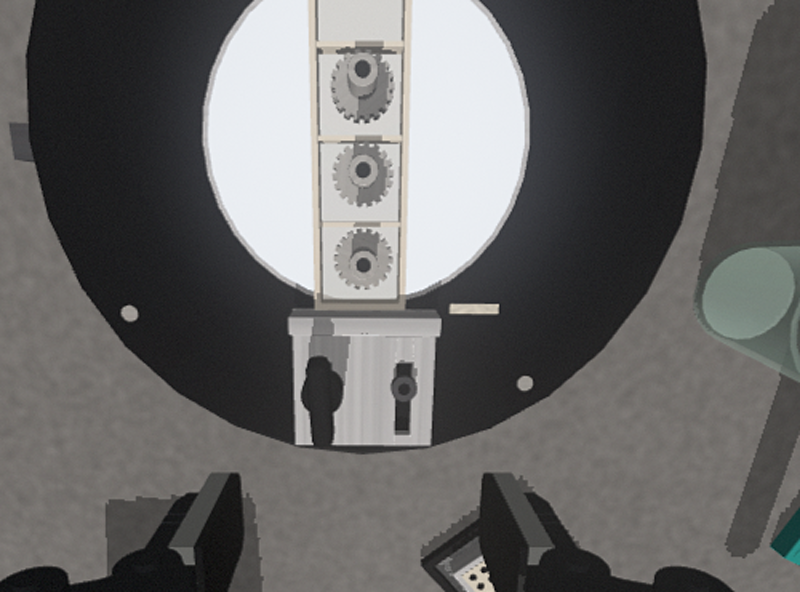

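The tray lies squarely with its end (crop y≈303) beside the rib (y≈312), and the knob has turned about 90°. Checking the numbers.

```bash
python3 - <<'E'
from h import *
f=lambda L,z:[np.array(q) for q in px("w23",[(100+u/1.6-.2,v/1.6-.2) for u,v in L],z)]
a,b=f([(289,316),(441,316)],54); c,d=f([(316,303),(405,303)],48)
t,=f([(474,309)],30); h=[np.array(hole("w23",[*p,73],10)[1][0][1]) for p in ([543.5,220],)] if 0 else None
x=a-b; th=np.arctan2(x[1],x[0]); X=np.array([np.cos(th),np.sin(th)]);Y=np.array([-X[1],X[0]]); m=(a+b)/2
print(np.hypot(*x),th,"gap",(m-(c+d)/2)@Y,"lateral",((c+d)/2-m)@X,"tape",(m-t)@Y, np.hypot(*(c-d)))
g1,g2=f([(363,69),(363,265)],73); e=g2-g1; print("tray row heading-90",np.arctan2(e[1],e[0])-np.pi/2)
k=f([(318,360),(321,440)],70); e=k[1]-k[0]; print("knob",np.arctan2(e[1],e[0])-np.pi)
e=b-a; s=read_state(); print(move(s,560,-120,180,-1.606))
E
```

```text
69.15272951952076 0.11448984373664235 gap 4.971965711099552 lateral 2.095723495037001 tape -0.6267286960490446 41.06981860198564
tray row heading-90 0.11630170737624423
knob -1.4424730991091
(array([ 0.3881,  0.0202, -0.0056]), 'roll 0.148')
```

Gap of about 5 mm is near the limit; regrip and slide the tray 3 mm towards the stop.

Call:
arm_command(steps=[0.05,0,0,0,0.05,0,0,0,0,0,0,0,0,0,0.05,0,0,0,0.05,0,0,0,0.038,0,0,0,0,0,0,0,0,0])

```text
clock: 44.88
position: [549.2, 169.8, 38.0]
ee_rot: [0.746, -0.666, 0.001, -0.001]
contact_force: [0.0, 0.2, 0.6]
gripper_width: 62.1
grasp_force: 0.0
```

Call:
arm_command(steps=[0,0,0,0,0,0,0,0,0,0,0,0,0,0,0,0], grip=0.03)

```text
clock: 45.38
position: [549.1, 169.9, 39.1]
ee_rot: [0.746, -0.666, 0.001, -0.002]
contact_force: [-1.3, -0.6, 6.5]
gripper_width: 39.8
grasp_force: 61.0
```

Call:
arm_command(steps=[0,0,0,0,-0.0015,0,0,0,-0.0015,0,0,0,0,0,0,0])

```text
clock: 45.88
position: [548.8, 171.9, 39.1]
ee_rot: [0.746, -0.666, 0.001, -0.001]
contact_force: [1.0, -4.1, 5.6]
gripper_width: 40.1
grasp_force: 61.0
```

Call:
arm_command(steps=[-0.001,0,-0.001,0,0,0,0,0])

```text
clock: 46.12
position: [548.4, 172.2, 39.1]
ee_rot: [0.746, -0.666, 0.001, -0.0]
contact_force: [1.3, -6.3, 3.8]
gripper_width: 40.1
grasp_force: 60.9
```

Call:
arm_command(steps=[0,0,0,0,0,0,0,0,0,0,0,0,0,0,-0.03,0,0,0,-0.06,0,0,0,-0.05,0,-0.05,0,0,0,-0.045,0,0,0,0,0,0,0,0,0,0,0], grip=0.062)

```text
clock: 47.38
position: [536.4, 267.6, 177.2]
ee_rot: [0.746, -0.666, -0.0, 0.0]
contact_force: [0.0, -0.5, -0.3]
gripper_width: 62.1
grasp_force: 0.0
```

```bash
python3 - <<'E'
from h import *
s=st(); s,im=look("w24.png")
for n,z,P in (("w23",73,None),("w24",73,None)):
  c=wcal(n); 
  for p in ((363,265),):
    q=px("w23",[(100+p[0]/1.6-.2,p[1]/1.6-.2)],73)[0]
    print(n,hole(n,[*q,73],9))
# brightness profile along stage y near the tray's end
c=wcal("w24"); Y=np.array([-np.sin(.114),np.cos(.114)]); m=np.array([539.5,241.5]); X=np.array([Y[1],-Y[0]])
g=cv2.cvtColor(im,cv2.COLOR_RGB2GRAY)
for off in (-8,8):
  print([int(g[tuple(proj(c,[*(m+X*off+Y*d),48])[::-1].round().astype(int))]) for d in np.arange(-10,12,1)])
print(move(s,560,-120,180,-1.606))
E
```

```text
47.38 [536.4 267.6 177.2] -1.457 w 62.1 [ 0.  -0.5 -0.3]
w23 ((np.int64(327), np.int64(165)), [(56, array([542.5, 217.3]))])
w24 ((np.int64(327), np.int64(166)), [(55, array([543. , 219.5]))])
[205, 207, 206, 198, 172, 112, 102, 99, 139, 137, 143, 97, 148, 172, 170, 173, 174, 178, 182, 185, 187, 171]
[206, 207, 207, 181, 172, 107, 100, 107, 136, 140, 128, 92, 163, 172, 171, 171, 175, 176, 183, 183, 194, 120]
(array([ 0.3878,  0.0205, -0.0026]), 'roll 0.149')
```

Tray is within a couple of mm of the stop. Now the faders.

```bash
python3 - <<'E'
from h import *
print(move(read_state(),490,-325,180,0.053))
E
```

```text
(array([ 0.5831,  0.1129, -0.0024]), 'roll -1.511')
```

Call:
arm_command(steps=[0.0486,0.0094,0,0,0.0486,0.0094,0,0,0.0486,0.0094,0,0,0.0486,0.0094,0,0,0.0486,0.0094,0,0,0.0486,0.0094,0,0,0.0486,0.0094,0,0,0.0486,0.0094,0,0,0.0486,0.0094,0,0,0.0486,0.0094,0,0,0.0486,0.0094,0,0,0.0486,0.0094,0,0])

```text
clock: 48.92
position: [489.2, -327.0, 177.7]
ee_rot: [0.745, -0.667, 0.0, 0.0]
contact_force: [0.1, 0.1, -0.0]
gripper_width: 62.0
grasp_force: 0.0
```

Call:
arm_command(steps=[0,0,0,-0.168,0,0,0,-0.168,0,0,0,-0.168,0,0,0,-0.168,0,0,0,-0.168,0,0,0,-0.168,0,0,0,-0.168,0,0,0,-0.168,0,0,0,-0.167,0,0,0,0,0,0,0,0], grip=0.03)

```text
clock: 50.3
position: [489.9, -325.0, 177.6]
ee_rot: [1.0, 0.025, -0.0, -0.0]
contact_force: [0.5, -0.3, -0.2]
gripper_width: 29.7
grasp_force: 0.0
```

```bash
python3 - <<'E'
from h import *
s=st(); s,im=look("w25.png"); g=cv2.cvtColor(im,cv2.COLOR_RGB2GRAY); c=wcal("w25")
for nm,z,ctr,r in (("tape",50,(553.8,-288),14),("bl",74.5,(533.8,-302.1),22),("ring",74.5,(568,-366.8),22)):
    u,v=proj(c,[*ctr,z]); k=int(r*1.9); u,v=int(u),int(v); w=(g[v-k:v+k,u-k:u+k]>185).astype(np.uint8)
    n,l,st_,ce=cv2.connectedComponentsWithStats(w); print(nm,(u,v))
    for i in range(1,n):
        if st_[i,4]>15:
            x,y,ww,hh=st_[i,:4]; print("  ",st_[i,:5],"ctr",ray(c,u-k+ce[i][0],v-k+ce[i][1],z)[:2].round(1),"box",ray(c,u-k+x+ww/2,v-k+y+hh/2,z)[:2].round(1))
E
```

```text
50.3 [ 489.9 -325.   177.6] 0.05 w 29.7 [ 0.5 -0.3 -0.2]
tape (279, 145)
   [ 14  24  20   7 133] ctr [ 553.  -285.4] box [ 552.7 -286.1]
   [ 34  43  17   9 148] ctr [ 539.5 -299.3] box [ 539.2 -299.8]
bl (295, 178)
   [ 13   6  20   7 133] ctr [ 554.  -288.6] box [ 553.7 -289.2]
   [55  7 16  1 16] ctr [ 556.6 -315. ] box [ 556.3 -315.3]
   [ 33  25  17  16 262] ctr [ 539.5 -301.3] box [ 539.2 -301.8]
   [ 34  43  16  15 229] ctr [ 528.1 -302. ] box [ 527.6 -302.4]
ring (397, 130)
   [ 28  25  21  34 631] ctr [ 567.7 -364.5] box [ 567.3 -365. ]
```

```bash
python3 - <<'E'
from h import *
print(move(read_state(),533.8,-301.8,62,0.053))
E
```

```text
(array([ 0.0448, -0.0208,  0.1156]), 'roll -0.002')
```

Call:
arm_command(steps=[0.0448,-0.0208,0,0,0,0,0.04,0,0,0,0.04,0,0,0,0,0,0,0,0.02,0,0,0,0.0155,0,0,0,0,0,0,0,0,0])

```text
clock: 51.35
position: [534.8, -301.8, 63.2]
ee_rot: [1.0, 0.027, 0.001, 0.0]
contact_force: [0.1, -0.2, 0.1]
gripper_width: 29.7
grasp_force: 0.0
```

Call:
arm_command(steps=[0,0,0,0,0,0,0,0,0,0,0,0,0,0,0,0], grip=0)

```text
clock: 51.85
position: [535.1, -302.7, 63.5]
ee_rot: [1.0, 0.027, 0.001, 0.001]
contact_force: [-0.1, -5.2, 3.0]
gripper_width: 10.1
grasp_force: 61.1
```

Cap gripped. Slide it 20 mm along +x.

Call:
arm_command(steps=[0.007,0,0,0,0.007,0,0,0,0.0065,0,0,0,0,0,0,0,0,0,0,0])

```text
clock: 52.48
position: [556.2, -301.3, 63.5]
ee_rot: [1.0, 0.027, 0.002, 0.001]
contact_force: [0.3, -4.4, 5.2]
gripper_width: 10.0
grasp_force: 61.3
```

Call:
arm_command(steps=[0,0,0,0,0,0,0,0,0,0,0,0,0,0,-0.03,0,0,0,-0.05,0,-0.045,0,-0.034,0,-0.02,0.022,0,0,0,0,0,0,0,0,0,0], grip=0.03)

```text
clock: 53.6
position: [490.9, -325.4, 175.6]
ee_rot: [1.0, 0.027, -0.0, -0.0]
contact_force: [-0.1, 0.0, 0.2]
gripper_width: 30.1
grasp_force: 0.0
```

```bash
cat > f.py <<'E'
from h import *
def caps(name,bl):
    s=st(); s,im=look(name+".png"); g=cv2.cvtColor(im,cv2.COLOR_RGB2GRAY); c=wcal(name)
    for nm,z,ctr,r in (("tape",50,(553,-285.5),11),("bl",74.5,bl,20),("ring",74.5,(567.7,-364.8),20)):
        u,v=proj(c,[*ctr,z]); k=int(r*1.9); u,v=int(u),int(v); w=(g[v-k:v+k,u-k:u+k]>185).astype(np.uint8)
        n,l,q,ce=cv2.connectedComponentsWithStats(w); print(nm,(u,v),[(q[i,:5].tolist(),ray(c,u-k+ce[i][0],v-k+ce[i][1],z)[:2].round(1)) for i in range(1,n) if q[i,4]>15])
    return s
E
python3 - <<'E'
from f import *
s=caps("w26",(553.8,-300.7)); print(move(s,567.7,-365,62,.053))
E
```

```text
53.6 [ 490.9 -325.4  175.6] 0.053 w 30.1 [-0.1  0.   0.2]
tape (275, 147) [([11, 3, 29, 34, 434], array([ 554. , -292.4]))]
bl (293, 148) [([11, 20, 37, 34, 666], array([ 555. , -297.9]))]
ring (394, 131) [([48, 6, 16, 1, 16], array([ 588. , -373.3])), ([28, 22, 22, 35, 668], array([ 567.7, -364.6]))]
(array([0.0747, 0.0437, 0.1135]), 'roll 0.000')
```

```bash
python3 - <<'E'
from h import *
g=cv2.imread("pics/w26.png",0);c=wcal("w26")
w=g[125:170,262:306]; 
for r in w[::2]: print("".join("#" if p>185 else ("+" if p>120 else ".") for p in r))
for y in range(0): pass
E
```

```text
............................................
............................................
............................++++.++++++.....
......................+#################+...
......................+#################+...
......................+#################+...
......................+#################+...
......................+#################+...
......................+#################+...
....+++++++++++++++++++#################+...
...+####################################+...
...+###################.....................
....####################################++..
.....++++.++++++++++...+################++..
.......................+################++..
.......................+#################+..
.......................+#################+..
.......................+#################+..
.......................+#################+..
........................+###############+...
............................................
............................................
............................................
```

```bash
python3 - <<'E'
from h import *
g=cv2.imread("pics/w26.png",0).astype(float);c=wcal("w26")
print(g[140:155,275].round(),g[140:155,293].round())
p=g[140:155,270:280].mean(1)-60; v=140+(p.clip(0)*np.arange(15)).sum()/p.clip(0).sum()
d=(200-g[143:152,288:300].mean(1)).clip(0); l=143+(d*np.arange(9)).sum()/d.sum()
a=ray(c,275,v,50); b=ray(c,293,l,74.5); print(v,l,a,b,"fader-mark x",(b-a)[:2]@[.9986,.053])
E
```

```text
[ 98.  98.  97. 125. 233. 234. 234. 231. 228. 230. 241. 125.  94.  97.
 100.] [238. 238. 238. 238. 240. 250. 105.  34. 194. 239. 239. 237. 237. 237.
 237.]
146.99528692439972 146.68690758293837 [ 553.0764652  -285.15381113   50.        ] [ 555.00334509 -300.05137152   74.5       ] fader-mark x 1.1346115544706556
```

Call:
arm_command(steps=[0.037,0.022,0,0,0.0372,0.0215,0,0,0,0,0.04,0,0,0,0.04,0,0,0,0,0,0,0,0.02,0,0,0,0.0135,0,0,0,0,0,0,0,0,0])

```text
clock: 54.78
position: [568.0, -365.5, 63.8]
ee_rot: [1.0, 0.027, 0.001, 0.001]
contact_force: [0.3, 0.3, 0.5]
gripper_width: 30.1
grasp_force: 0.0
```

Call:
arm_command(steps=[0,0,0,0,0,0,0,0,0,0,0,0,0,0,0,0], grip=0)

```text
clock: 55.28
position: [568.2, -366.6, 64.1]
ee_rot: [1.0, 0.027, 0.001, 0.001]
contact_force: [-0.4, -5.2, 3.7]
gripper_width: 10.0
grasp_force: 60.9
```

Call:
arm_command(steps=[-0.01,0,0,0,-0.01,0,0,0,-0.01,0,0,0,-0.008,0,0,0,0,0,0,0,0,0,0,0])

```text
clock: 56.02
position: [530.1, -369.1, 64.1]
ee_rot: [1.0, 0.027, 0.001, 0.002]
contact_force: [-0.9, -7.0, 2.2]
gripper_width: 9.4
grasp_force: 60.8
```

Call:
arm_command(steps=[-0.0015,0,0,0,0,0,0,0])

```text
clock: 56.28
position: [529.8, -369.2, 64.1]
ee_rot: [1.0, 0.027, 0.003, 0.002]
contact_force: [2.2, -5.9, 1.4]
gripper_width: 9.9
grasp_force: 60.7
```

Call:
arm_command(steps=[-0.0015,0,0,0,0,0,0,0])

```text
clock: 56.52
position: [529.7, -369.2, 64.1]
ee_rot: [1.0, 0.027, 0.004, 0.002]
contact_force: [4.0, -6.5, 0.0]
gripper_width: 9.4
grasp_force: 60.5
```

Call:
arm_command(steps=[0.002,0,0,0,0,0,0,0,0,0,0,0,0,0,-0.03,0,0,0,-0.05,0,-0.03,0,-0.04,0,0,0,0,0,0,0,0,0], grip=0.03)

```text
clock: 57.52
position: [497.8, -368.4, 182.2]
ee_rot: [1.0, 0.026, -0.0, -0.0]
contact_force: [-0.9, -0.7, -1.2]
gripper_width: 30.2
grasp_force: 0.0
```

```bash
python3 - <<'E'
from f import *
s=caps("w27",(553.8,-300.7)); g=cv2.imread("pics/w27.png",0);c=wcal("w27")
u,v=proj(c,[528.5,-367,74.5]).astype(int); print(u,v)
for r in g[v-30:v+30:3,u-24:u+24:2]: print("".join("#" if p>185 else ("+" if p>120 else ".") for p in r))
print(move(s,480,190,180,.053))
E
```

```text
57.52 [ 497.8 -368.4  182.2] 0.053 w 30.2 [-0.9 -0.7 -1.2]
tape (217, 153) [([11, 4, 29, 33, 554], array([ 553.9, -291.9]))]
bl (230, 155) [([16, 20, 31, 33, 592], array([ 555.3, -298.7]))]
ring (326, 139) [([52, 6, 17, 1, 17], array([ 588.5, -377.3]))]
326 198
........................
........................
........................
........................
..........+++++++.......
.........+########......
.........+########......
.........+########......
.........+########......
.........+########......
........................
.........+########......
.........+########......
..........########......
..........########......
........................
........................
........................
........................
........................
(array([ 0.0116, -0.5586,  0.0027]), 'roll -0.000')
```

Ring fader is fully down and the backlight is at its mark. One last check over the stage.

Call:
arm_command(steps=[0.001,-0.0466,0,0,0.001,-0.0466,0,0,0.001,-0.0466,0,0,0.001,-0.0466,0,0,0.001,-0.0466,0,0,0.001,-0.0466,0,0,0.001,-0.0466,0,0,0.001,-0.0466,0,0,0.001,-0.0466,0,0,0.001,-0.0466,0,0,0.001,-0.0466,0,0,0.001,-0.0466,0,0,0,0,0,0,0,0,0,0])

```text
clock: 59.32
position: [479.9, 189.9, 181.2]
ee_rot: [1.0, 0.027, -0.001, 0.001]
contact_force: [-0.2, -0.4, 0.1]
gripper_width: 29.9
grasp_force: 0.0
```

```bash
python3 - <<'E'
from h import *
s=st(); look("w28.png"); c=wcal("w28"); g=cv2.imread("pics/w28.png",0)
for s0 in (54,18,-18):
    P=np.array([548.2,167.5])+s0*np.array([-.113,.994]); print(P.round(1),hole("w28",[*P,73],10))
Y=np.array([-np.sin(.114),np.cos(.114)]); X=np.array([Y[1],-Y[0]]); m=np.array([539.5,241.5])
for off in (-25,-10,0,10,25):
    print("".join("#" if p>185 else "+" if p>120 else "-" if p>70 else "." for p in [g[tuple(proj(c,[*(m+X*off+Y*d),51])[::-1].round().astype(int))] for d in np.arange(-12,14,.5)]))
# tape and rib
t=[485.3,235.2]
print("tape",[int(g[tuple(proj(c,[*(np.array(t)+Y*d),30])[::-1].round().astype(int))]) for d in range(-6,7)])
print("rib x-40..",[int(g[tuple(proj(c,[*(m-X*30+Y*d),54])[::-1].round().astype(int))]) for d in range(-4,13)])
E
```

```text
59.33 [479.9 189.9 181.2] 0.054 w 29.9 [-0.2 -0.4  0.1]
[542.1 221.2] ((np.int64(285), np.int64(148)), [(6, array([547.8, 215.1])), (57, array([543. , 219.4]))])
[546.2 185.4] ((np.int64(338), np.int64(145)), [(53, array([547., 183.]))])
[550.2 149.6] ((np.int64(393), np.int64(142)), [(53, array([551.3, 147.6]))])
##+++-............---------+++++++++++++++##+++###++
#########+++++----++++++---+++++++++++++++#+++++++++
----++######+-----+++++-----++++++++++++++###+++++++
##########++++----+++++----++++++++++++++##+++++++++
#++++--...........--------++++++++++++++++##++++++++
tape [51, 50, 47, 40, 140, 191, 196, 188, 195, 139, 66, 42, 41]
rib x-40.. [49, 67, 82, 75, 75, 136, 170, 169, 171, 174, 177, 181, 184, 191, 177, 181, 180]
```

```bash
python3 -c "
from bench import *
print(job_done())"
```

```text
the job is handed in; nothing more can be done
None
```

I handed the job in at about 59 s of the 210 s; the hand-in gave no verdict. By my own camera checks, the target is in its case, the stop is about 0.5 mm from its tape with the knob turned to its hard stop, all three gears stand in the tray about 2 mm from the stop, the backlight fader is about 1 mm from its mark and the ring fader is fully down.

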